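Load the tube cassette on the rocker, shut the keeper and start the run

TASK

The cassette of blood tubes standing on end in the grey stand is due for mixing: lay it down flat on the bench, lid up, without letting it topple, so that its handle comes free, and then lower it into the cradle on the rocker's platform, lid up and right down on the cradle floor, without dropping it. Swing the keeper bar shut over it until it clicks home, and only then press the keys one at a time in this order, each fully down and let up again: the round power key, the square timer key, the long start key. Leave the narrow speed key and the other things on the bench alone.

Things in the scene. Friction and masses are not known exactly. Their poses are not given: they have to be found in the camera images.
- cassette: White plastic box, clear lid, blood tubes inside, 0.35 kg: 62 x 150 x 44 mm plus a handle on the lid. Origin: centre of the underside (the face away from the lid); own x across the width, y along the length, z out of the lid. Starts standing on end, own y up (top end 154 mm above the bench), lid to the stand's back plate. Its plain sides (own +x, -x) can be gripped above the lips.
- cassette_handle (a point): Centre of the grip bar of the cassette's bridge handle, over the middle of the lid, 65.5 mm above the underside. The bar is 12 mm wide (own x), 64 mm long (own y), 13 mm deep (own z; its top is 72 mm above the underside), on two legs with 15 mm free under it. The lid's face is 44 mm above the underside.
- stand: Fixed upright stand of grey sheet metal, base 90 mm wide, x from -45 to +65 mm. Origin: on the bench under the middle of its socket, four lips reaching 22 mm above the bench, 3 mm of play. In it the cassette's underside is at x = -22 mm, lid at +22, handle to +50. At x = 61 to 65 mm a back plate, 90 mm wide, top 112 mm above the bench, shields the handle.
- rocker: Fixed platform rocker (lab mixer; its platform stays still), white housing 250 mm wide (y), x from -142 to +130 mm, 74 mm high. Origin: centre, on the bench; front with the key panel faces -x. Aluminium platform above: x -62 to +128 mm, y +-125 mm, top at 91 mm. The panel slopes 20 degrees: its outward normal leans from straight up towards -x.
- cradle (a point): Centre of the cradle's rubber floor, 94 mm above the bench, axes as the rocker's. Open steel box on the platform, inside 70 mm in x, 160 mm in y, walls 5 mm thick, tops 38 mm above this floor. The cassette lies in it, length along y, either way round; its lid is then 6 mm above the wall tops, so its sides cannot be gripped there.
- keeper (a joint): Flat steel keeper bar (14 x 8 mm, 132 mm long), turns level on a vertical hinge. 0 = shut: points from the hinge along the rocker's -x, 5 mm over the lid of a seated cassette, 20 mm from its end. Opens clockwise seen from above (pi/2: along rocker +y; at most 2.1), stays where left. In the last 0.12 rad a tooth must pass a spring ball (5 N at the post); then it clicks to 0.
- keeper_hinge (a point): On the keeper's hinge axis at the bottom of the bar, 142 mm above the bench, axes as the rocker's.
- keeper_post (a point): Centre of the top of the black finger post that stands on the keeper bar near its free end: 13 mm across, 29 mm tall above the bar, 98 mm from the hinge axis, top 38 mm above keeper_hinge (180 mm above the bench). Own x points from the free end to the hinge.
- power_top (a point): Centre of the top of the round power key (28 mm across), the leftmost key as seen from the robot. Own z is the panel's outward normal; all keys stand 10 mm proud of the panel and are pressed along -z.
- power (a joint): Travel of the power key, 0 = up, 0.005 m = fully down. Spring return, 1.5 N to start, 5 N fully down; the same for all keys.
- speed_top (a point): Centre of the top of the narrow speed key (14 mm wide, 34 mm long up the panel), between power and timer; not to be pressed.
- speed (a joint): Travel of the speed key, 0 = up, 0.005 m = fully down.
- timer_top (a point): Centre of the top of the square timer key (26 x 26 mm).
- timer (a joint): Travel of the timer key, 0 = up, 0.005 m = fully down.
- start_top (a point): Centre of the top of the long start key (50 mm wide, 22 mm up the panel), rightmost as seen from the robot.
- start (a joint): Travel of the start key, 0 = up, 0.005 m = fully down.
- reagent: Bystander: amber reagent bottle, 68 mm across, 150 mm tall, origin at its base.
- rack: Bystander: white tube rack with tubes, 200 (own x) x 60 x 86 mm, origin at the centre of its underside.
- bowl: Bystander: steel bowl, 120 mm across, 50 mm tall, origin at its base.
Things that resemble listed ones, but are neither listed nor needed, are in the scene too. Leave any green or pink look-alike of the cassette alone.

How it is judged:
By the outcome, as a careful person would: the job done as asked, in the order asked, and still so for the second after the job is handed in, with the robot touching nothing.
It also fails if it takes over 72 s, if anything falls off the work surface, if the arm or the gripper's body presses on something with over 40 N, if the wrist force passes 120 N, or if a joint passes its speed limit or range.

ROBOT

A 7-joint arm with a two-finger parallel gripper is mounted at the origin on the work surface. World frame = base frame: x ahead of the robot, y to its left, z up, the work surface at z = 0. Lengths are in mm, angles in degrees, forces in N, time in s.
With the tool pointing down it reaches from about 425 to 950 mm from the base axis. Payload 16.7 kg.
Tool frame: the origin (TCP) lies at the very end of the fingers, on their centre line; the grasp point (between the pads) lies 19 mm behind it; z points along the fingers, y is the line along which they close (so a half turn about z gives the same grasp; the last joint's range is limited). The gripper opens to 94 mm and grips with 3 to 60 N. Pads are 16 mm wide; open, the fingers measure 119 mm over their backs; the gripper's body (75 mm by 177 mm) begins 78 mm behind the grasp point.
Start: joints at [-84.368, 24.414, 4.234, 92.017, -1.954, 63.644, -3.845], TCP at [165.565, 654.341, 205.467] pointing down, gripper open.
Joint ranges: [-163.25, 163.25], [-28.42, 122.38], [-70.27, 78.77], [12.13, 141.07], [-58.53, 238.53], [9.26, 117.41], [-156.51, 156.51]. Speed limits (degrees/s): [108.29, 108.29, 136.94, 136.94, 172.46, 172.46, 172.46].

INTERFACE

Orientations are given as [roll, pitch, yaw] about the fixed x, y, z axes, in that order (R = Rz(yaw) Ry(pitch) Rx(roll)).
In Python, from plant import bot gives the robot as it stands. The module is installed in compiled form; this text tells all that it offers.
- The arm moves only by the tool jog_arm, never from a script. Its argument "deltas" is text: rows parted by semicolons, each of 7 numbers parted by spaces: the shift along the tool's x, y, z in cm, then the turn, a rotation vector about the tool's x, y, z in rad, then the closure, from 0 (fully open) to 1 (shut). In form: x y z wx wy wz claw; .... A call has 1 to 12 rows; each row shifts and turns the commanded pose from where the row before left it, along the tool's axes as they then stand; what a row does not reach is not made up. A row lasts 1/10 s, in which the tool goes at most 50 mm and 8.59 degrees, less where a joint would pass 70% of its speed; a pose out of reach is approached as far as the arm can. A call is refused whole if a number of a shift passes 5 or a number of a turn 0.15, either way. A call with a gripper value outside its range is refused whole. The fingers move at their own pace and stop on an object; "newtons" is the grip in N (left out, the last holds). Time passes only in rows, so rows that do not move let the fingers close. It gives the time, the measured TCP pose, the force, the opening and the grip force at its end, in the units of the state.
- bot.sense(): the state, without advancing time (a new reading comes with each control period).
- bot.read_camera(name): name is "scene" or "top"; returns a dict with "color" (384x512x3 uint8, red, green, blue), "range_z" (384x512 float32, mm along the optical axis (not along the pixel's ray), 0 where there is no reading), "mtx" (3x3 intrinsics, pixels), "k1" (the pictures are not rectified: a ray, as slopes to the right and down, at radius r is drawn at 1 + k1 r^2 times it, then the intrinsics apply), "rvec" (rotation vector, rad) and "tvec" (3), from world to camera coordinates, as OpenCV has them. Camera axes: x right, y down, z forward; pixel columns grow to the right and rows downward; lengths in mm; the calibration is good to about 2 mm. A picture is of the moment at which its call begins.
- bot.finish_job(): hands the job in; it is judged then, once.
The state is a dict: "clock": time; "joint_pos": joint angles; "dq": joint speeds; "joint_efforts": joint torques, N m; "ee_pos": TCP position; "orientation": TCP orientation; "wrist_force": force on the tool from outside, world axes, zero at the start; "torque": the same for the moment, N m; "gripper_width": opening from 0.0 (shut) to 1.0 (fully open); "gripper_force": force on a finger pad.
Only numpy, scipy, OpenCV 4.12 (cv2) and the standard library are available. Lean on these libraries where they do the work, as an engineer would, in place of code of your own. Each camera call takes 0.05 s, during which the arm holds its last target. There are 200 camera calls.

## Working session

There is one attempt and no reset: what is moved stays moved. The work goes in short steps, Python scripts to look and compute and a tool call to move; the robot and the scene stay as the last step left them, time stands still between calls to the robot, and variables do not carry over. Pictures are saved under pics/ and viewed, at most 13 in all, crops included, and the job is handed in when it is done.

Besides the shell and the picture viewer there is one more tool, called after ">>>" by a JSON object that holds its "op" and its "data", one argument or row to a line. jog_arm: Moves the arm, as the interface text tells. Its arguments: {"type":"object","properties":{"deltas":{"type":"string"},"newtons":{"type":"number"}},"required":["deltas"]}

```bash
mkdir -p pics && cat > h.py <<'E'
import numpy as np, cv2
from scipy.spatial.transform import Rotation as Ro
from plant import bot
def cam(n):
    c=bot.read_camera(n); c['R']=cv2.Rodrigues(np.array(c['rvec'],float))[0]; c['t']=np.array(c['tvec'],float).ravel(); c['K']=np.array(c['mtx'],float); return c
def dist(c): return np.array([c['k1'],0,0,0,0],float)
def slopes(c,uv): return cv2.undistortPoints(np.array(uv,float).reshape(-1,1,2),c['K'],dist(c)).reshape(-1,2)
def ray_plane(c,uv,z):
    s=slopes(c,uv); d=np.c_[s,np.ones(len(s))]@c['R']; o=-c['R'].T@c['t']
    return o+d*((z-o[2])/d[:,2])[:,None]
def pts(c,uv):
    uv=np.array(uv).reshape(-1,2); s=slopes(c,uv); zz=c['range_z'][uv[:,1].astype(int),uv[:,0].astype(int)]
    return (np.c_[s,np.ones(len(s))]*zz[:,None]-c['t'])@c['R']
def cloud(c):
    v,u=np.mgrid[0:384,0:512]; p=pts(c,np.c_[u.ravel(),v.ravel()]).reshape(384,512,3); p[c['range_z']==0]=np.nan; return p
def tri(c1,a,c2,b):
    s1,s2=slopes(c1,[a])[0],slopes(c2,[b])[0]
    P=[np.c_[c['R'],c['t']] for c in(c1,c2)]
    X=cv2.triangulatePoints(P[0],P[1],s1,s2).ravel(); return X[:3]/X[3]
E
python3 - <<'E'
from h import *
print(bot.sense())
for n in("scene","top"):
    c=cam(n); im=c['color'][:,:,::-1]; cv2.imwrite(f'pics/{n}0.png',cv2.resize(im,(800,600),interpolation=cv2.INTER_CUBIC))
    np.save(f'{n}0.npy',c,allow_pickle=True); print(n,-c['R'].T@c['t'],c['R'][2],c['k1'],c['K'][0,0])
E
```

```text
{'clock': 0.0, 'joint_pos': array([-84.36922112,  24.44825625,   4.23205638,  92.05205824,
        -1.95365469,  63.64351689,  -3.84507656]), 'dq': array([-0.00542354, -0.01977928,  0.08756777, -0.08229814, -0.01217872,
        0.01566337,  0.05719073]), 'joint_efforts': array([ 1.62253837e-03, -9.35797763e+01,  3.66818771e+00, -4.54175556e+01,
       -4.87521663e-02,  2.00120837e-02,  1.37232423e-04]), 'ee_pos': array([165.47405419, 653.95237323, 204.79363916]), 'orientation': array([-1.79928562e+02,  5.59225825e-03,  1.65800564e+02]), 'wrist_force': array([0.1609976 , 0.54658086, 0.07256877]), 'torque': array([-0.0254365 ,  0.01560339, -0.00271775]), 'gripper_force': 0.0, 'gripper_width': 1.000631683371799}
scene [1499.10721396  706.05206042 1022.78788743] [-0.64793155 -0.48516149 -0.58719931] 0.019721911107001076 413.5922173681553
top [ 271.934803     -3.34650814 1319.47948915] [ 0.19812631 -0.01578594 -0.98004937] -0.09093861475502331 418.5418323289184
```

View pics/scene0.png

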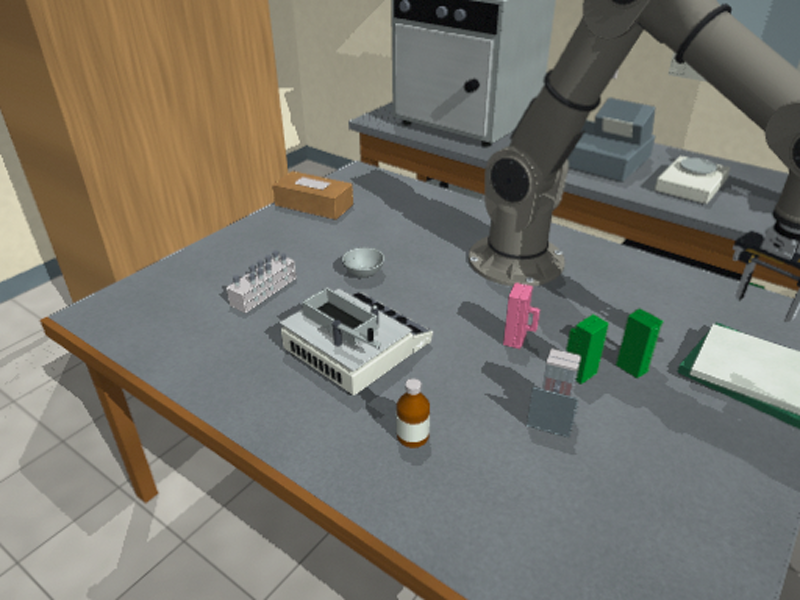

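View pics/top0.png

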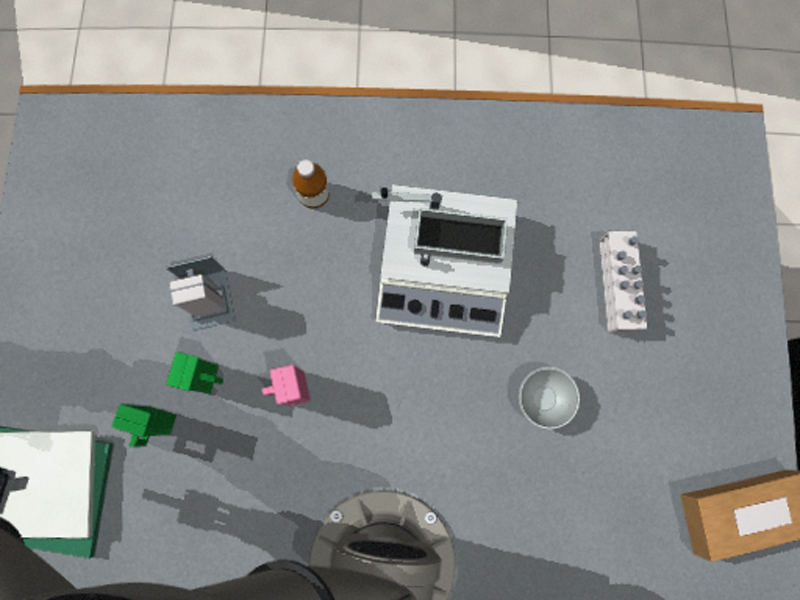

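The white cassette in the grey stand is at scene (560,370) and top (195,290). Things it could be mistaken for are the green boxes at scene (588,348) and (640,343), top (192,372) and (140,425), and the pink one at scene (520,315), top (287,385). I choose the white one in the stand. The rocker is at top (450,260), with its keys along row ~305. The keeper is open at top (405,193), pointing towards the bottle at top (310,182).

```bash
python3 - <<'E'
from h import *
s=np.load('scene0.npy',allow_pickle=True).item(); t=np.load('top0.npy',allow_pickle=True).item()
def crop(c,u0,v0,w,h,k): return cv2.resize(c['color'][v0:v0+h,u0:u0+w,::-1],(w*k,h*k),interpolation=cv2.INTER_CUBIC)
A=np.hstack([crop(t,95,150,66,66,6),crop(s,325,210,66,66,6)])
cv2.imwrite('pics/c1.png',A)
cv2.imwrite('pics/c2.png',crop(t,228,110,110,110,5))
cv2.imwrite('pics/c3.png',crop(s,175,175,110,80,7))
E
```

```text
(no output)
```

View pics/c1.png

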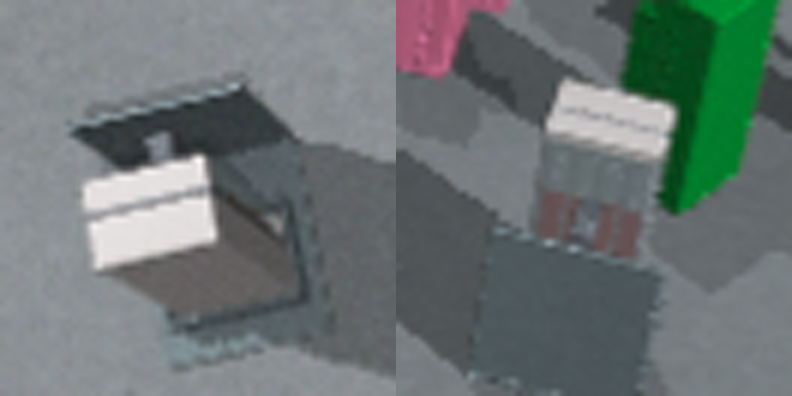

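View pics/c2.png

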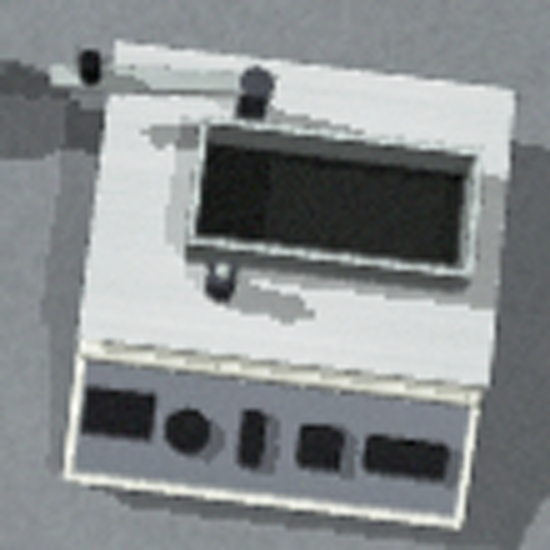

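View pics/c3.png

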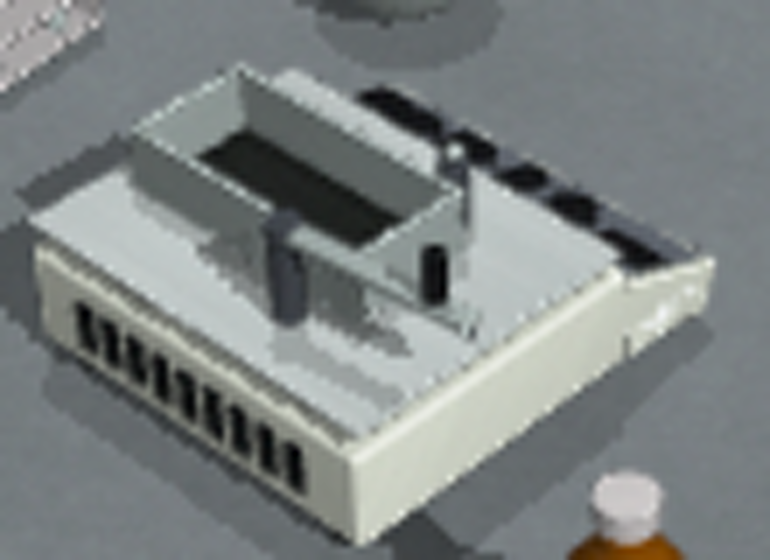

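The c1 crop shows the white cassette with its lid, tubes and handle towards the grey plate, so the choice is right. In c2, the power key is at (187,432), speed at (252,438), timer at (322,447) and start at (405,457). The rectangle at (118,412) is a display. The hinge is at (257,80) and the post at (90,65). In c3 the post is at (433,275).

```bash
python3 - <<'E'
from h import *
s=np.load('scene0.npy',allow_pickle=True).item(); t=np.load('top0.npy',allow_pickle=True).item()
S,T=cloud(s),cloud(t)
np.set_printoptions(precision=1,suppress=True)
def near(P,c,r): return np.linalg.norm(P[...,:2]-c,axis=-1)<r
c0=ray_plane(t,[(95+150/6,150+210/6)],154)[0]; print('c0',c0)
for n,P,c in(('S',S,s),('T',T,t)):
    m=near(P,c0[:2],90)&(P[...,2]>60)
    h,e=np.histogram(P[m][:,2],bins=range(60,180,6)); print(n,h)
    w=near(P,c0[:2],90)&(P[...,2]>149)&(c['color'].min(-1)>110)
    print(n,'topz',np.median(P[w][:,2]),cv2.minAreaRect(P[w][:,:2].astype(np.float32)))
    b=near(P,c0[:2],110)&(P[...,2]>60)&(P[...,2]<116)&(c['color'].max(-1)<110)&(P[...,0]>c0[0]+30)
    if b.sum()>5: 
        q=P[b]; print(n,'plate',q.mean(0),q.min(0),q.max(0)); q=q-q.mean(0); print(np.linalg.svd(q[:,:2],full_matrices=False)[2])
r0=ray_plane(t,[(228+330/5,110+200/5)],94)[0]; print('r0',r0)
for n,P,c in(('S',S,s),('T',T,t)):
    m=near(P,r0[:2],220)&(P[...,2]>20)
    h,e=np.histogram(P[m][:,2],bins=range(20,190,4)); print(n,list(zip(e[:-1],h)))
# two-view tri
def T2(u,v): return (228+u/5,110+v/5)
def S2(u,v): return (175+u/7,175+v/7)
print('post',tri(t,T2(90,52),s,S2(433,247)),'hinge top',tri(t,T2(257,75),s,S2(285,215)))
print('catch', tri(t,T2(219,268),s,S2(456,152)))
f=lambda P:np.linalg.norm(P[...,:2]-r0[:2],axis=-1)<150
for n,P,c in(('S',S,s),('T',T,t)):
    m=f(P)&(abs(P[...,2]-132)<4); print(n,'wall',m.sum(),np.nanmedian(P[m][:,2]),cv2.minAreaRect(P[m][:,:2].astype(np.float32)))
    m=f(P)&(abs(P[...,2]-91)<4)&(c['color'].min(-1)>120); print(n,'plat',np.median(P[m][:,2]),cv2.minAreaRect(P[m][:,:2].astype(np.float32)))
E
```

```text
c0 [499.6 364.3 154. ]
S [ 29  42  57  69  61  56  72  69  84  28  29  23  36  21  61 146   1   0
   0]
S topz 152.04163354247157 ((502.6708068847656, 368.36602783203125), (44.578575134277344, 59.98622131347656), 17.248735427856445)
S plate [562.1 383.6  86.8] [529.6 340.9  60.2] [577.6 427.4 112.5]
[[-0.2  1. ]
 [-1.  -0.2]]
T [ 33  25  39  30  32  38  36  37  75  30  16  14  18  19  16 240  83   0
   0]
T topz 154.61546891567187 ((499.6485290527344, 365.07696533203125), (44.49846267700195, 61.20802688598633), 16.08572769165039)
T plate [558.5 378.9  88.9] [537.9 337.4  60.9] [573.2 424.  114.8]
[[-0.3  1. ]
 [ 1.   0.3]]
r0 [ 632.1 -138.3   94. ]
S [(np.int64(20), np.int64(71)), (np.int64(24), np.int64(65)), (np.int64(28), np.int64(81)), (np.int64(32), np.int64(79)), (np.int64(36), np.int64(113)), (np.int64(40), np.int64(106)), (np.int64(44), np.int64(113)), (np.int64(48), np.int64(103)), (np.int64(52), np.int64(127)), (np.int64(56), np.int64(119)), (np.int64(60), np.int64(120)), (np.int64(64), np.int64(117)), (np.int64(68), np.int64(180)), (np.int64(72), np.int64(68)), (np.int64(7
[... 2037 characters left out ...]
64(3)), (np.int64(176), np.int64(4)), (np.int64(180), np.int64(10)), (np.int64(184), np.int64(1))]
post [690.3  11.8 179.5] hinge top [688.1 -85.7 152.3]
catch [576.5 -66.8 132.2]
S wall 91 129.34497817674975 ((637.4117431640625, -132.63165283203125), (174.48704528808594, 123.06429290771484), 89.37908935546875)
S plat 88.88363097121535 ((629.6837158203125, -114.90803527832031), (250.63058471679688, 190.07431030273438), 84.26211547851562)
T wall 307 132.22699007716204 ((618.4098510742188, -135.79953002929688), (170.16590881347656, 116.77306365966797), 83.22809600830078)
T plat 91.83703200010902 ((626.5986328125, -119.04328918457031), (250.55197143554688, 192.3545684814453), 84.57707977294922)
```

```bash
python3 - <<'E'
from h import *
s=np.load('scene0.npy',allow_pickle=True).item(); t=np.load('top0.npy',allow_pickle=True).item()
S,T=cloud(s),cloud(t)
np.set_printoptions(precision=1,suppress=True)
yaw=np.radians(-5.6); O=np.array([628.1,-117.0]); ex=np.array([np.cos(yaw),np.sin(yaw)]); ey=np.array([-ex[1],ex[0]])
O=O-33*ex; print('rocker origin',O)
def loc(P): d=P[...,:2]-O; return np.stack([d@ex,d@ey,P[...,2]],-1)
def wor(a): a=np.array(a); return np.r_[O+a[0]*ex+a[1]*ey,a[2:]]
for n,P,c in(('S',S,s),('T',T,t)):
    L=loc(P); inb=(abs(L[...,0])<160)&(abs(L[...,1])<130)
    m=inb&(abs(L[...,2]-(132 if n=='T' else 129.5))<3)&(L[...,0]>-30)&(L[...,0]<115)
    q=L[m]; 
    # long walls: histogram x ; short walls: hist y
    print(n,'x',np.histogram(q[:,0],bins=np.arange(-30,115,5))); print('y',np.histogram(q[:,1],bins=np.arange(-130,130,5)))
    d=inb&(abs(L[...,2]-(94 if n=='T' else 91.5))<5)&(c['color'].max(-1)<60)&(L[...,0]>-50); 
    print('floor',d.sum(),np.percentile(L[d],[1,50,99],axis=0))
    k=inb&(L[...,0]<-62)&(c['color'].max(-1)<45)
    nl,lab,st,_=cv2.connectedComponentsWithStats(k.astype(np.uint8))
    for i in range(1,nl):
        if st[i,4]>12:
            q=L[lab==i]; lo,hi=np.percentile(q,[3,97],axis=0); print(' key',st[i],'mid',(lo+hi)/2,'ext',hi-lo,'world',wor((lo+hi)/2))
    hsv=cv2.cvtColor(c['color'],cv2.COLOR_RGB2HSV)
    for nm,lo,hi in(('green',(45,120,40),(75,255,255)),('pink',(150,70,80),(178,255,255)),('amber',(8,150,50),(18,255,255))):
        mk=cv2.inRange(hsv,lo,hi); nl,lab,st,_=cv2.connectedComponentsWithStats(mk)
        for i in range(1,nl):
            if st[i,4]>80:
                q=P[lab==i]; q=q[np.isfinite(q[:,0])&(q[:,2]<300)&(q[:,2]>5)]
                if len(q)>20: print(' ',nm,np.percentile(q,[3,97],axis=0).ravel())
E
```

```text
rocker origin [ 595.3 -113.8]
S x (array([ 0,  4,  3,  1, 13, 31,  4,  1,  3,  2,  0,  4,  2,  5,  3,  2,  3,
        4,  1, 11, 15,  2,  0,  1,  2,  1,  0,  0]), array([-30, -25, -20, -15, -10,  -5,   0,   5,  10,  15,  20,  25,  30,
        35,  40,  45,  50,  55,  60,  65,  70,  75,  80,  85,  90,  95,
       100, 105, 110]))
y (array([ 0,  0,  0,  0,  0,  5, 14,  5,  4,  3,  1,  2,  3,  3,  1,  2,  3,
        2,  1,  2,  3,  3,  2,  2,  4,  4,  2,  1,  2,  1,  2,  2,  1,  2,
        4,  6,  5,  3,  9,  8,  1,  0,  0,  0,  0,  0,  0,  0,  0,  0,  0]), array([-130, -125, -120, -115, -110, -105, -100,  -95,  -90,  -85,  -80,
        -75,  -70,  -65,  -60,  -55,  -50,  -45,  -40,  -35,  -30,  -25,
        -20,  -15,  -10,   -5,    0,    5,   10,   15,   20,   25,   30,
         35,   40,   45,   50,   55,   60,   65,   70,   75,   80,   85,
         90,   95,  100,  105,  110,  115,  120,  125]))
floor 173 [[ -2.9 -94.9  87. ]
 [ 13.9 -36.5  90.8]
 [ 31.8  22.7  94.8]]
 key [227 188  12   8  34] mid [-104.3  -77.4   57.4] ext [23.1 45.  16.2] world [ 483.9 -180.6   57.4]
 key [240 19
[... 1574 characters left out ...]
2  55.6] ext [21.5 37.7 12.5] world [505.8 -11.4  55.6]
 key [261 192   9   8  52] mid [-105.5   50.1   61.9] ext [20.1 20.8 11. ] world [495.2 -53.6  61.9]
 key [276 192   5  11  44] mid [-105.5   10.5   63.3] ext [29.2 11.8  9.5] world [491.3 -93.1  63.3]
 key [288 195   8   9  62] mid [-105.5  -31.2   62.5] ext [21.7 22.9 12.1] world [ 487.3 -134.5   62.5]
 key [301 197  16   8  97] mid [-106.2  -84.    63.8] ext [17.4 44.  11.6] world [ 481.3 -187.    63.8]
  green [321.4 318.2  18.6 377.7 384.3 154.5]
  green [221.1 415.5  16.8 285.4 476.1 154.1]
  pink [303.7 152.2  18.  362.6 216.4 154.7]
  amber [ 973.7 -793.2    5.1  988.   733.4    8.4]
  amber [709.7 131.6  82.3 755.6 186.3 122.4]
```

```bash
cat >> h.py <<'E'
def pose():
    s=bot.sense(); return Ro.from_euler('xyz',s['orientation'],degrees=True).as_matrix(), np.array(s['ee_pos']), s
def U(a): a=np.radians(a); return np.array([np.cos(a),np.sin(a),0.])
def tool(yawy,tilt,toward):
    """tool y along heading yawy, z down tilted by tilt deg towards heading 'toward'"""
    z=np.cos(np.radians(tilt))*np.array([0,0,-1.])+np.sin(np.radians(tilt))*U(toward); y=U(yawy); y=y-z*(y@z); y/=np.linalg.norm(y)
    return np.c_[np.cross(y,z),y,z]
def plan(way,claw,R=None,p=None):
    """way: list of (R,p,rows), straight lines; prints rows"""
    if R is None: R,p,_=pose()
    out=[]
    for R1,p1,n in way:
        p1=np.array(p1,float); w=Ro.from_matrix(R.T@R1).as_rotvec()/n; st=(p1-p)/n; Rc=R
        for i in range(n):
            out.append(np.r_[Rc.T@st/10,w]); Rc=Rc@Ro.from_rotvec(w).as_matrix()
        R,p=R1,p1
    out=np.array(out)+0.
    print('; '.join(' '.join(f'{x:.2f}' for x in r[:3])+' '+' '.join(f'{x:.3f}' for x in r[3:])+f' {claw}' for r in out)); print('max',abs(out).max(0).round(3))
    return R,p
E
python3 - <<'E'
from h import *
R0,p0,_=pose()
Rg=tool(106.6,40,196.6)
g=np.array([501.2,366.7,0])+4*U(16.6); g[2]=112   # grasp point
tcp=g+19*Rg[:,2]; print('tcp grasp',tcp)
pre=tcp-100*Rg[:,2]; print('pre',pre)
plan([(R0,[230,640,330],4),(Rg,pre+[0,0,40],14),(Rg,pre,2)],0)
E
```

```text
tcp grasp [493.32933064 364.35365156  97.44515558]
pre [554.92911833 382.71734584 174.04959989]
-1.65 0.05 -3.13 0.000 0.000 0.000 0; -1.65 0.05 -3.13 0.000 0.000 0.000 0; -1.65 0.05 -3.13 0.000 0.000 0.000 0; -1.65 0.05 -3.13 0.000 0.000 0.000 0; -2.70 -1.21 0.83 0.013 0.049 -0.037 0; -2.69 -1.30 0.72 0.013 0.049 -0.037 0; -2.67 -1.39 0.60 0.013 0.049 -0.037 0; -2.65 -1.48 0.49 0.013 0.049 -0.037 0; -2.61 -1.57 0.38 0.013 0.049 -0.037 0; -2.57 -1.66 0.28 0.013 0.049 -0.037 0; -2.52 -1.75 0.18 0.013 0.049 -0.037 0; -2.46 -1.84 0.08 0.013 0.049 -0.037 0; -2.39 -1.93 -0.01 0.013 0.049 -0.037 0; -2.31 -2.02 -0.10 0.013 0.049 -0.037 0; -2.23 -2.11 -0.18 0.013 0.049 -0.037 0; -2.14 -2.19 -0.26 0.013 0.049 -0.037 0; -2.05 -2.27 -0.33 0.013 0.049 -0.037 0; -1.94 -2.35 -0.40 0.013 0.049 -0.037 0; -1.29 0.00 1.53 0.000 0.000 0.000 0; -1.29 0.00 1.53 0.000 0.000 0.000 0
max [2.701 2.349 3.129 0.013 0.049 0.037]
```

>>> {"op": "jog_arm", "data": {
  "deltas": "-1.65 0 -3.1 0 0 0 0; -1.65 0 -3.1 0 0 0 0; -1.65 0 -3.1 0 0 0 0; -1.65 0 -3.1 0 0 0 0; -2.7 -1.2 0.8 0.013 0.049 -0.037 0; -2.7 -1.3 0.7 0.013 0.049 -0.037 0; -2.7 -1.4 0.6 0.013 0.049 -0.037 0; -2.65 -1.5 0.5 0.013 0.049 -0.037 0; -2.6 -1.6 0.4 0.013 0.049 -0.037 0; -2.6 -1.7 0.3 0.013 0.049 -0.037 0; -2.5 -1.75 0.2 0.013 0.049 -0.037 0",
  "newtons": 30
}}

```text
clock: 1.2
ee_pos: [393.0, 507.8, 270.5]
orientation: [-177.3, -20.2, -179.6]
wrist_force: [0.1, 1.4, -0.4]
gripper_width: 1.0
gripper_force: 0.0
```

>>> {"op": "jog_arm", "data": {
  "deltas": "-2.5 -1.8 0.1 0.013 0.049 -0.037 0; -2.4 -1.9 0 0.013 0.049 -0.037 0; -2.3 -2 -0.1 0.013 0.049 -0.037 0; -2.2 -2.1 -0.2 0.013 0.049 -0.037 0; -2.1 -2.2 -0.3 0.013 0.049 -0.037 0; -2 -2.3 -0.3 0.013 0.049 -0.037 0; -1.9 -2.3 -0.4 0.013 0.049 -0.037 0; 0 0 0 0 0 0 0; 0 0 0 0 0 0 0"
}}

```text
clock: 2.1
ee_pos: [553.7, 381.0, 211.0]
orientation: [179.5, -40.3, -163.2]
wrist_force: [0.1, 0.8, 0.7]
gripper_width: 1.002
gripper_force: 0.0
```

```bash
python3 - <<'E'
from h import *
R,p,s=pose(); print(p,s['orientation'],s['joint_pos'].round(1),s['clock'])
A=[]
for n,(u0,v0) in(("scene",(310,130)),("top",(70,110))):
    c=cam(n); np.save(f'{n}1.npy',c,allow_pickle=True)
    # predicted TCP pixel
    q=cv2.projectPoints(p.reshape(1,3),c['R'],c['t'],c['K'],dist(c))[0].ravel(); print(n,q)
    im=c['color'][:,:,::-1].copy(); im=im[v0:v0+130,u0:u0+130]; A.append(cv2.resize(im,None,fx=3,fy=3,interpolation=cv2.INTER_CUBIC))
    x,y=((q-[u0,v0])*3).astype(int); cv2.circle(A[-1],(x,y),2,(0,0,255),-1)
cv2.imwrite('pics/c4.png',np.hstack(A))
Rg=tool(106.6,40,196.6); pre=np.array([554.9,382.7,174.0]); 
plan([(Rg,pre,5),(Rg,pre+100*Rg[:,2],6)],0)
E
```

```text
[553.66513917 380.95999532 211.01443876] [ 179.52609017  -40.29361608 -163.15177415] [-35.9  50.3   4.5  57.5 -14.6 111.1  74.4] 2.1
scene [359.43336293 224.82826303]
top [109.56956867 161.44351219]
-0.53 -0.01 0.57 0.001 -0.001 0.001 0; -0.53 -0.01 0.57 0.001 -0.001 0.001 0; -0.53 -0.01 0.57 0.001 -0.001 0.001 0; -0.53 -0.01 0.57 0.001 -0.001 0.001 0; -0.53 -0.01 0.57 0.001 -0.001 0.001 0; 0.00 -0.00 1.67 0.000 0.000 0.000 0; 0.00 -0.00 1.67 0.000 0.000 0.000 0; 0.00 -0.00 1.67 0.000 0.000 0.000 0; 0.00 -0.00 1.67 0.000 0.000 0.000 0; 0.00 -0.00 1.67 0.000 0.000 0.000 0; 0.00 -0.00 1.67 0.000 0.000 0.000 0
max [5.350e-01 1.100e-02 1.667e+00 1.000e-03 1.000e-03 1.000e-03]
```

View pics/c4.png

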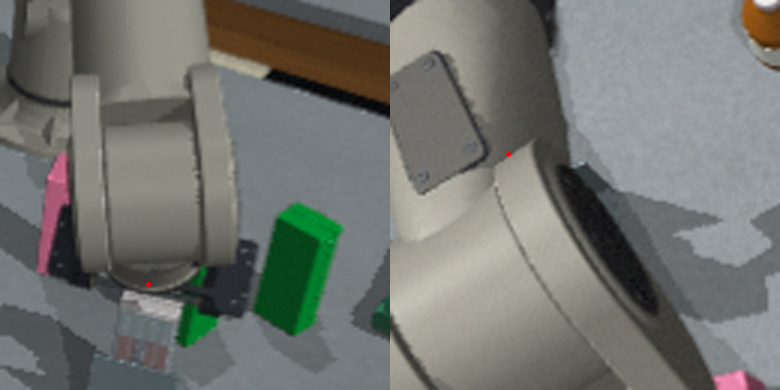

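The picture shows the gripper above and beyond the cassette, which is at about (150,330) in the left half. The wrist hides the fingers in both views. I go down along the tool axis.

>>> {"op": "jog_arm", "data": {
  "deltas": "-0.53 0 0.57 0 0 0 0; -0.53 0 0.57 0 0 0 0; -0.53 0 0.57 0 0 0 0; -0.53 0 0.57 0 0 0 0; -0.53 0 0.57 0 0 0 0; 0 0 1.67 0 0 0 0; 0 0 1.67 0 0 0 0; 0 0 1.67 0 0 0 0; 0 0 1.67 0 0 0 0; 0 0 1.67 0 0 0 0; 0 0 1.67 0 0 0 0; 0 0 0 0 0 0 0"
}}

```text
clock: 3.4
ee_pos: [491.4, 363.8, 95.7]
orientation: [179.5, -40.4, -163.0]
wrist_force: [-1.2, -0.3, -0.4]
gripper_width: 0.998
gripper_force: 0.0
```

>>> {"op": "jog_arm", "data": {
  "deltas": "0 0 0 0 0 0 0.2; 0 0 0 0 0 0 0.3; 0 0 0 0 0 0 0.4; 0 0 0 0 0 0 0.6; 0 0 0 0 0 0 0.6; 0 0 0 0 0 0 0.6; 0 0 0 0 0 0 0.6; 0 0 0 0 0 0 0.6",
  "newtons": 30
}}

```text
clock: 4.2
ee_pos: [493.2, 364.3, 97.4]
orientation: [179.5, -40.2, -163.0]
wrist_force: [2.0, 1.1, 3.3]
gripper_width: 0.658
gripper_force: 29.9
```

```bash
cat >> h.py <<'E'
def Rcas(yx,lying=True):  # lying lid up, own x heading yx ; else standing
    x=U(yx); 
    if lying: z=np.array([0,0,1.]); return np.c_[x,np.cross(z,x),z]
    y=np.array([0,0,1.]); return np.c_[x,y,np.cross(x,y)]
E
python3 - <<'E'
from h import *
R,p,s=pose(); print(p,s['orientation'],s['joint_pos'].round(1))
Rc=Rcas(106.6,False); pc=np.array([501.2,366.7,0])-22*Rc[:,2]; pc[2]=79
u=Rc[:,0]; pc=pc+u*((p-pc)@u)   # width centring by the grasp
A=Rc.T@R; b=Rc.T@(p-pc); print('tcp in cassette',b)
np.savez('grasp.npz',A=A,b=b)
Rf=Rcas(125); pf=np.array([580,140,1.0])
T=lambda Rx,px:(Rx@A, px+Rx@b)
Rt,pt=T(Rf,pf); print('final tcp',pt,Ro.from_matrix(Rt).as_euler('xyz',degrees=True))
up=p+[0,0,135]
R1,p1=T(Rf,pf+[0,0,110]); 
plan([(R,up,8)],0.6); print()
plan([(R,[540,260,232],6),(R1,p1,26)],0.6,R,up)
E
```

```text
[493.20625167 364.34531952  97.37054486] [ 179.46705952  -40.16226395 -163.03640643] [-37.2  49.5   3.4  73.6 -14.1  95.7  76.2]
tcp in cassette [2.36655131e-14 1.83705449e+01 1.36667057e+01]
final tcp [564.95173062 129.46308835  14.6667057 ] [-179.96920038   49.83636907 -144.56918088]
1.09 0.01 -1.29 0.000 0.000 0.000 0.6; 1.09 0.01 -1.29 0.000 0.000 0.000 0.6; 1.09 0.01 -1.29 0.000 0.000 0.000 0.6; 1.09 0.01 -1.29 0.000 0.000 0.000 0.6; 1.09 0.01 -1.29 0.000 0.000 0.000 0.6; 1.09 0.01 -1.29 0.000 0.000 0.000 0.6; 1.09 0.01 -1.29 0.000 0.000 0.000 0.6; 1.09 0.01 -1.29 0.000 0.000 0.000 0.6
max [1.088 0.012 1.29  0.    0.    0.   ]

-0.19 -1.89 -0.17 0.000 0.000 0.000 0.6; -0.19 -1.89 -0.17 0.000 0.000 0.000 0.6; -0.19 -1.89 -0.17 0.000 0.000 0.000 0.6; -0.19 -1.89 -0.17 0.000 0.000 0.000 0.6; -0.19 -1.89 -0.17 0.000 0.000 0.000 0.6; -0.19 -1.89 -0.17 0.000 0.000 0.000 0.6; -0.22 -0.51 0.35 -0.001 -0.060 -0.014 0.6; -0.20 -0.51 0.36 -0.001 -0.060 -0.014 0.6; -0.17 -0.52 0.37 -0.001 -0.060 -0.014 0.6; -0.14 -0.52 0.38 -0.001 -0.060 -0.014 0.6; -0.11 -0.52 0.38 -0.001 -0.060 -0.014 0.6
[... 251 characters left out ...]
 0.6; 0.11 -0.52 0.38 -0.001 -0.060 -0.014 0.6; 0.14 -0.52 0.37 -0.001 -0.060 -0.014 0.6; 0.17 -0.52 0.36 -0.001 -0.060 -0.014 0.6; 0.19 -0.52 0.35 -0.001 -0.060 -0.014 0.6; 0.22 -0.52 0.34 -0.001 -0.060 -0.014 0.6; 0.25 -0.51 0.33 -0.001 -0.060 -0.014 0.6; 0.28 -0.51 0.31 -0.001 -0.060 -0.014 0.6; 0.30 -0.51 0.29 -0.001 -0.060 -0.014 0.6; 0.32 -0.50 0.27 -0.001 -0.060 -0.014 0.6; 0.35 -0.50 0.25 -0.001 -0.060 -0.014 0.6; 0.37 -0.49 0.23 -0.001 -0.060 -0.014 0.6; 0.39 -0.49 0.21 -0.001 -0.060 -0.014 0.6; 0.41 -0.48 0.18 -0.001 -0.060 -0.014 0.6; 0.42 -0.48 0.16 -0.001 -0.060 -0.014 0.6; 0.44 -0.47 0.13 -0.001 -0.060 -0.014 0.6
max [4.390e-01 1.889e+00 3.940e-01 1.000e-03 6.000e-02 1.400e-02]
```

>>> {"op": "jog_arm", "data": {
  "deltas": "0.6 0 -0.7 0 0 0 0.6; 1.1 0 -1.3 0 0 0 0.6; 1.1 0 -1.3 0 0 0 0.6; 1.1 0 -1.3 0 0 0 0.6; 1.1 0 -1.3 0 0 0 0.6; 1.1 0 -1.3 0 0 0 0.6; 1.1 0 -1.3 0 0 0 0.6; 1.1 0 -1.3 0 0 0 0.6; 0.4 0 -0.5 0 0 0 0.6; 0 0 0 0 0 0 0.6"
}}

```text
clock: 5.2
ee_pos: [493.6, 363.5, 233.0]
orientation: [179.4, -40.1, -163.0]
wrist_force: [-0.0, -0.2, -4.2]
gripper_width: 0.663
gripper_force: 29.9
```

>>> {"op": "jog_arm", "data": {
  "deltas": "-0.1 -1 -0.1 0 0 0 0.6; -0.2 -1.9 -0.2 0 0 0 0.6; -0.2 -1.9 -0.2 0 0 0 0.6; -0.2 -1.9 -0.2 0 0 0 0.6; -0.2 -1.9 -0.2 0 0 0 0.6; -0.2 -1.9 -0.2 0 0 0 0.6; -0.1 -0.9 -0.1 0 0 0 0.6; -0.22 -0.51 0.35 0 -0.06 -0.014 0.6; -0.2 -0.51 0.36 0 -0.06 -0.014 0.6; -0.17 -0.52 0.37 0 -0.06 -0.014 0.6; -0.14 -0.52 0.38 0 -0.06 -0.014 0.6; -0.11 -0.52 0.38 0 -0.06 -0.014 0.6"
}}

```text
clock: 6.4
ee_pos: [547.0, 233.8, 211.9]
orientation: [177.3, -22.7, -158.8]
wrist_force: [-1.0, -0.5, -2.7]
gripper_width: 0.662
gripper_force: 29.8
```

>>> {"op": "jog_arm", "data": {
  "deltas": "-0.08 -0.52 0.39 0 -0.06 -0.014 0.6; -0.05 -0.52 0.39 0 -0.06 -0.014 0.6; -0.02 -0.53 0.39 0 -0.06 -0.014 0.6; 0.02 -0.53 0.39 0 -0.06 -0.014 0.6; 0.05 -0.53 0.39 0 -0.06 -0.014 0.6; 0.08 -0.53 0.39 0 -0.06 -0.014 0.6; 0.11 -0.52 0.38 0 -0.06 -0.014 0.6; 0.14 -0.52 0.37 0 -0.06 -0.014 0.6; 0.17 -0.52 0.36 0 -0.06 -0.014 0.6; 0.19 -0.52 0.35 0 -0.06 -0.014 0.6; 0.22 -0.52 0.34 0 -0.06 -0.014 0.6; 0 0 0 0 0 0 0.6"
}}

```text
clock: 7.6
ee_pos: [556.2, 176.5, 166.4]
orientation: [176.8, 15.3, -152.2]
wrist_force: [-0.6, -0.5, -4.0]
gripper_width: 0.662
gripper_force: 29.8
```

```bash
python3 - <<'E'
from h import *
R,p,s=pose(); print(p,s['orientation'],s['joint_pos'].round(1),s['wrist_force'],s['gripper_width'])
c=cam('scene'); c2=cam('top')
a=cv2.resize(c['color'][100:290,200:400,::-1],None,fx=2,fy=2); b=cv2.resize(c2['color'][80:270,130:330,::-1],None,fx=2,fy=2)
cv2.imwrite('pics/c5.png',np.hstack([a,b]))
g=np.load('grasp.npz'); A,b=g['A'],g['b']
Rf=Rcas(125); plan([(Rf@A,np.array([580,140,111.])+Rf@b,12),(Rf@A,np.array([580,140,11.])+Rf@b,7)],0.6)
E
```

```text
[556.18086219 176.52999544 166.4183935 ] [ 176.82018349   15.31434392 -152.21233425] [-23.1  10.9   2.6 118.1  -9.3  36.6 104.4] [-0.59315296 -0.52713472 -4.00889291] 0.6619419885839684
0.23 -0.41 0.29 -0.002 -0.050 -0.011 0.6; 0.24 -0.40 0.27 -0.002 -0.050 -0.011 0.6; 0.26 -0.40 0.26 -0.002 -0.050 -0.011 0.6; 0.28 -0.40 0.25 -0.002 -0.050 -0.011 0.6; 0.29 -0.40 0.23 -0.002 -0.050 -0.011 0.6; 0.31 -0.39 0.22 -0.002 -0.050 -0.011 0.6; 0.32 -0.39 0.20 -0.002 -0.050 -0.011 0.6; 0.34 -0.39 0.18 -0.002 -0.050 -0.011 0.6; 0.35 -0.38 0.16 -0.002 -0.050 -0.011 0.6; 0.36 -0.38 0.15 -0.002 -0.050 -0.011 0.6; 0.37 -0.38 0.13 -0.002 -0.050 -0.011 0.6; 0.38 -0.37 0.11 -0.002 -0.050 -0.011 0.6; 1.09 0.00 0.92 0.000 0.000 0.000 0.6; 1.09 0.00 0.92 0.000 0.000 0.000 0.6; 1.09 0.00 0.92 0.000 0.000 0.000 0.6; 1.09 0.00 0.92 0.000 0.000 0.000 0.6; 1.09 0.00 0.92 0.000 0.000 0.000 0.6; 1.09 0.00 0.92 0.000 0.000 0.000 0.6; 1.09 0.00 0.92 0.000 0.000 0.000 0.6
max [1.092 0.405 0.921 0.002 0.05  0.011]
```

View pics/c5.png

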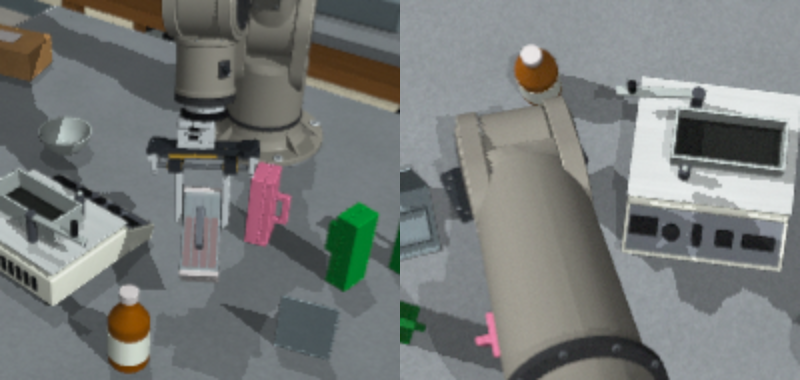

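The cassette is held with its handle side turning up at (200,230), clear of the pink one. J6 would reach its limit at the final tilt, so I'll turn the tool sideways (heading about -75°) before flattening.

```bash
python3 - <<'E'
from h import *
R,p,s=pose()
g=np.load('grasp.npz'); A,b=g['A'],g['b']
Rf=Rcas(15); Rt=Rf@A; pf=np.array([565,130,0])
Rc=R@A.T; print('cassette now pos',p-Rc@b,'axes',Rc)
Rm=Ro.from_euler('z',-101,degrees=True).as_matrix()@R
print('final tcp',pf+Rf@b)
pm=np.array([550,165,190.])
a=plan([(Rm,pm,18)],0.6); print()
plan([(Rt,pf+[0,0,90]+Rf@b,10)],0.6,*a)
E
```

```text
cassette now pos [563.65769274 182.80785064 145.82631084] axes [[-0.4737789  -0.7117289   0.51862851]
 [ 0.8792217  -0.4157411   0.23265542]
 [ 0.0500276   0.56621667  0.82273685]]
final tcp [560.24535312 147.74458372  13.6667057 ]
0.04 -0.04 -0.14 0.026 -0.005 0.094 0.6; 0.03 -0.04 -0.14 0.026 -0.005 0.094 0.6; 0.03 -0.05 -0.14 0.026 -0.005 0.094 0.6; 0.02 -0.06 -0.14 0.026 -0.005 0.094 0.6; 0.01 -0.06 -0.14 0.026 -0.005 0.094 0.6; 0.01 -0.07 -0.14 0.026 -0.005 0.094 0.6; 0.00 -0.07 -0.13 0.026 -0.005 0.094 0.6; -0.01 -0.07 -0.13 0.026 -0.005 0.094 0.6; -0.01 -0.08 -0.13 0.026 -0.005 0.094 0.6; -0.02 -0.08 -0.13 0.026 -0.005 0.094 0.6; -0.03 -0.08 -0.13 0.026 -0.005 0.094 0.6; -0.04 -0.08 -0.12 0.026 -0.005 0.094 0.6; -0.05 -0.08 -0.12 0.026 -0.005 0.094 0.6; -0.05 -0.08 -0.12 0.026 -0.005 0.094 0.6; -0.06 -0.07 -0.12 0.026 -0.005 0.094 0.6; -0.07 -0.07 -0.11 0.026 -0.005 0.094 0.6; -0.08 -0.07 -0.11 0.026 -0.005 0.094 0.6; -0.08 -0.06 -0.11 0.026 -0.005 0.094 0.6
max [0.083 0.079 0.142 0.026 0.005 0.094]

0.04 -0.00 0.89 0.007 -0.060 0.000 0.6; 0.09 0.00 0.88 0.007 -0.060 0.000 0.6; 0.15 0.01 0.87 0.007 -0.060 0.000 0.6; 0.20 0.02 0.86 0.007 -0.060 0.000 0.6; 0.25 0.02 0.85 0.007 -0.060 0.000 0.6; 0.30 0.03 0.83 0.007 -0.060 0.000 0.6; 0.35 0.03 0.81 0.007 -0.060 0.000 0.6; 0.40 0.04 0.79 0.007 -0.060 0.000 0.6; 0.45 0.04 0.76 0.007 -0.060 0.000 0.6; 0.49 0.05 0.74 0.007 -0.060 0.000 0.6
max [0.491 0.049 0.885 0.007 0.06  0.   ]
```

>>> {"op": "jog_arm", "data": {
  "deltas": "0 -0.05 -0.2 0.026 -0.005 0.094 0.6; 0 -0.05 -0.2 0.026 -0.005 0.094 0.6; 0 -0.05 -0.2 0.026 -0.005 0.094 0.6; 0 -0.05 -0.2 0.026 -0.005 0.094 0.6; 0 -0.05 -0.2 0.026 -0.005 0.094 0.6; 0 -0.05 -0.2 0.026 -0.005 0.094 0.6; 0 -0.05 -0.2 0.026 -0.005 0.094 0.6; 0 -0.05 -0.2 0.026 -0.005 0.094 0.6; 0 -0.05 -0.2 0.026 -0.005 0.094 0.6"
}}

```text
clock: 8.6
ee_pos: [554.4, 173.5, 184.9]
orientation: [177.0, 15.3, 157.3]
wrist_force: [0.3, 0.3, -4.2]
gripper_width: 0.663
gripper_force: 29.8
```

>>> {"op": "jog_arm", "data": {
  "deltas": "0 -0.1 -0.1 0.026 -0.005 0.094 0.6; 0 -0.1 -0.1 0.026 -0.005 0.094 0.6; 0 -0.1 -0.1 0.026 -0.005 0.094 0.6; 0 -0.1 -0.1 0.026 -0.005 0.094 0.6; 0 -0.1 -0.1 0.026 -0.005 0.094 0.6; 0 -0.1 -0.1 0.026 -0.005 0.094 0.6; 0 -0.1 -0.1 0.026 -0.005 0.094 0.6; 0 -0.1 -0.1 0.026 -0.005 0.094 0.6; 0 -0.1 -0.1 0.026 -0.005 0.094 0.6; 0 0 0 0 0 0 0.6"
}}

```text
clock: 9.6
ee_pos: [546.7, 169.1, 192.9]
orientation: [177.0, 15.4, 107.1]
wrist_force: [0.1, -0.5, -4.8]
gripper_width: 0.663
gripper_force: 29.8
```

```bash
python3 - <<'E'
from h import *
R,p,s=pose(); print(p,s['orientation'],s['joint_pos'].round(1),s['wrist_force'],s['gripper_width'])
g=np.load('grasp.npz'); A,b=g['A'],g['b']
Rf=Rcas(15); Rt=Rf@A; pf=np.array([565,130,0])
plan([(Rt,pf+[0,0,90]+Rf@b,11)],0.6)
E
```

```text
[546.67864844 169.14955066 192.86316238] [177.02759003  15.37956645 107.10529244] [-51.2  15.9  21.  109.3  11.9  57.1 -19.9] [ 0.10892321 -0.49501663 -4.77250195] 0.6627478636474445
0.00 0.02 0.84 0.006 -0.055 0.001 0.6; 0.05 0.02 0.84 0.006 -0.055 0.001 0.6; 0.09 0.03 0.84 0.006 -0.055 0.001 0.6; 0.14 0.03 0.83 0.006 -0.055 0.001 0.6; 0.18 0.04 0.82 0.006 -0.055 0.001 0.6; 0.23 0.04 0.81 0.006 -0.055 0.001 0.6; 0.27 0.05 0.80 0.006 -0.055 0.001 0.6; 0.32 0.05 0.78 0.006 -0.055 0.001 0.6; 0.36 0.06 0.76 0.006 -0.055 0.001 0.6; 0.40 0.06 0.74 0.006 -0.055 0.001 0.6; 0.44 0.06 0.72 0.006 -0.055 0.001 0.6
max [0.439 0.064 0.843 0.006 0.055 0.001]
```

Joints have plenty of room now.

>>> {"op": "jog_arm", "data": {
  "deltas": "0 0 0.84 0.006 -0.055 0 0.6; 0.05 0 0.84 0.006 -0.055 0 0.6; 0.1 0 0.84 0.006 -0.055 0 0.6; 0.15 0 0.83 0.006 -0.055 0 0.6; 0.2 0 0.82 0.006 -0.055 0 0.6; 0.25 0 0.81 0.006 -0.055 0 0.6; 0.3 0 0.8 0.006 -0.055 0 0.6; 0.3 0 0.78 0.006 -0.055 0 0.6; 0.35 0 0.76 0.006 -0.055 0 0.6; 0.4 0 0.74 0.006 -0.055 0 0.6; 0.45 0 0.72 0.006 -0.055 0 0.6; 0 0 0 0 0 0 0.6"
}}

```text
clock: 10.8
ee_pos: [554.4, 147.4, 100.8]
orientation: [-179.2, 50.1, 106.8]
wrist_force: [0.7, 0.3, -4.2]
gripper_width: 0.656
gripper_force: 29.9
```

```bash
python3 - <<'E'
from h import *
R,p,s=pose(); print(p,s['orientation'],s['joint_pos'].round(1),s['wrist_force'],s['gripper_width'])
g=np.load('grasp.npz'); A,b=g['A'],g['b']
print('cassette pos',p-R@A.T@b,'R',(R@A.T).round(3))
T=cloud(cam('top')); S=cloud(cam('scene'))
c=p-R@A.T@b; Rc=R@A.T
for n,P in(('T',T),('S',S)):
    L=(P-c)@Rc; m=(abs(L[...,0])<45)&(L[...,1]>-85)&(L[...,1]<10)&(L[...,2]>-10)&(L[...,2]<90); q=L[m]
    print(n,len(q),np.percentile(q,[1,50,99],axis=0)); print(np.histogram(q[:,2],bins=np.arange(-10,90,5)))
    k=q[(q[:,2]>35)&(q[:,2]<50)&(abs(q[:,0])<28)]
    if len(k)>20: print('lid slope',np.linalg.lstsq(np.c_[k[:,:2],np.ones(len(k))],k[:,2],rcond=None)[0])
Rf=Rcas(15); plan([(Rf@A,np.array([565,130,5])+Rf@b,8)],0.6)
E
```

```text
[554.44564767 147.41415886 100.75374363] [-179.22172496   50.08518759  106.83170884] [-65.9  39.9  25.9 107.2  30.6  64.6 -45.9] [ 0.72996264  0.31635145 -4.1725704 ] 0.6559899862543448
cassette pos [559.36364304 129.65090379  87.16934617] R [[ 0.962 -0.273  0.007]
 [ 0.273  0.962  0.007]
 [-0.008 -0.004  1.   ]]
T 673 [[-32.94223977 -74.15594774   6.40868422]
 [ -8.04154384 -32.19567726  42.97103391]
 [ 27.15670341   9.08672668  73.59275794]]
(array([  0,   0,   5,   9,  10,   9,  16,  15,   9,  63, 375,  86,   3,
         3,   6,  18,  44,   2,   0]), array([-10,  -5,   0,   5,  10,  15,  20,  25,  30,  35,  40,  45,  50,
        55,  60,  65,  70,  75,  80,  85]))
lid slope [ 2.55767604e-02 -1.74874395e-04  4.30192524e+01]
S 501 [[-25.56022223 -73.4399335    0.08179832]
 [ 23.54646859 -28.05507616  38.78732765]
 [ 35.17372173   9.47187038  70.07923023]]
(array([  0,   5,  30,  17,  22,  30,  24,  34,  28, 125, 116,   7,   6,
         6,  14,  31,   6,   0,   0]), array([-10,  -5,   0,   5,  10,  15,  20,  25,  30,  35,  40,  45,  50,
        55,  60,  65,  70,  75,  80,  85]))
lid slope [2.70178599e-02 8.77664695e-03 4.06179236e+01]
0.80 0.07 0.68 0.001 0.000 0.001 0.6; 0.80 0.07 0.68 0.001 0.000 0.001 0.6; 0.80 0.07 0.68 0.001 0.000 0.001 0.6; 0.80 0.07 0.68 0.001 0.000 0.001 0.6; 0.80 0.07 0.68 0.001 0.000 0.001 0.6; 0.80 0.07 0.68 0.001 0.000 0.001 0.6; 0.80 0.07 0.68 0.001 0.000 0.001 0.6; 0.80 0.07 0.68 0.001 0.000 0.001 0.6
max [0.804 0.072 0.677 0.001 0.    0.001]
```

>>> {"op": "jog_arm", "data": {
  "deltas": "0.8 0 0.68 0 0 0 0.6; 0.8 0 0.68 0 0 0 0.6; 0.8 0 0.68 0 0 0 0.6; 0.8 0 0.68 0 0 0 0.6; 0.8 0 0.68 0 0 0 0.6; 0.8 0 0.68 0 0 0 0.6; 0.8 0 0.68 0 0 0 0.6; 0.7 0 0.55 0 0 0 0.6; 0 0 0 0 0 0 0.6"
}}

```text
clock: 11.8
ee_pos: [554.1, 145.0, 19.2]
orientation: [-179.4, 50.0, 106.4]
wrist_force: [0.4, 0.1, -4.4]
gripper_width: 0.66
gripper_force: 29.9
```

>>> {"op": "jog_arm", "data": {
  "deltas": "0.15 0 0.13 0 0 0 0.6; 0.15 0 0.13 0 0 0 0.6; 0 0 0 0 0 0 0.6"
}}

```text
clock: 12.1
ee_pos: [554.6, 145.2, 16.5]
orientation: [-179.6, 50.0, 106.3]
wrist_force: [1.3, 0.1, -5.0]
gripper_width: 0.661
gripper_force: 29.9
```

```bash
python3 - <<'E'
from h import *
R,p,s=pose(); print(p,s['orientation'],s['joint_pos'].round(1),s['wrist_force'],s['torque'],s['gripper_width'])
g=np.load('grasp.npz'); A,b=g['A'],g['b']
print('cassette pos',p-R@A.T@b,'R',(R@A.T).round(3))
E
```

```text
[554.60595735 145.24173211  16.4644904 ] [-179.58094835   49.96850558  106.27567511] [-64.6  47.7  24.4 107.4  29.9  57.9 -50.5] [ 1.26840488  0.07433422 -5.01194187] [1.45573018 0.50667569 0.00351006] 0.6606635230535552
cassette pos [559.48158826 127.49665045   2.8411258 ] R [[ 0.963 -0.268  0.004]
 [ 0.268  0.963  0.003]
 [-0.004 -0.002  1.   ]]
```

Lower in 1 mm steps until the force changes.

>>> {"op": "jog_arm", "data": {
  "deltas": "0.08 0 0.065 0 0 0 0.6; 0.08 0 0.065 0 0 0 0.6; 0 0 0 0 0 0 0.6"
}}

```text
clock: 12.4
ee_pos: [554.8, 145.4, 14.8]
orientation: [-179.6, 50.0, 106.3]
wrist_force: [-0.2, 3.9, 3.5]
gripper_width: 0.659
gripper_force: 29.9
```

>>> {"op": "jog_arm", "data": {
  "deltas": "0.08 0 0.065 0 0 0 0.6; 0 0 0 0 0 0 0.6"
}}

```text
clock: 12.6
ee_pos: [555.0, 145.4, 14.2]
orientation: [-179.6, 50.0, 106.2]
wrist_force: [-2.5, 4.7, 9.9]
gripper_width: 0.656
gripper_force: 30.0
```

>>> {"op": "jog_arm", "data": {
  "deltas": "0 0 0 0 0 0 0.3; 0 0 0 0 0 0 0.2; 0 0 0 0 0 0 0; 0 0 0 0 0 0 0; 0 0 0 0 0 0 0; 0 0 0 0 0 0 0; 0 0 -1 0 0 0 0; 0 0 -1.5 0 0 0 0; 0 0 -2 0 0 0 0; 0 0 -2 0 0 0 0; 0 0 -2 0 0 0 0; 0 0 -2 0 0 0 0"
}}

```text
clock: 13.8
ee_pos: [532.2, 224.5, 82.2]
orientation: [-179.6, 49.9, 106.3]
wrist_force: [0.4, 0.6, 0.0]
gripper_width: 1.0
gripper_force: 0.0
```

```bash
python3 - <<'E'
from h import *
R,p,s=pose(); print(p,s['joint_pos'].round(1),s['wrist_force'],s['gripper_width'])
Rd=tool(16,0,0)
a=plan([(Rd,[555,210,230],12)],0)
E
```

```text
[532.24604792 224.53583421  82.16198406] [-69.3  43.4  23.2 101.9  26.7  69.1 -48.5] [0.40480197 0.59733645 0.04688113] 0.9995876001476556
-1.05 0.14 -0.66 -0.000 0.073 0.000 0; -1.00 0.14 -0.74 -0.000 0.073 0.000 0; -0.94 0.14 -0.81 -0.000 0.073 0.000 0; -0.88 0.14 -0.88 -0.000 0.073 0.000 0; -0.82 0.15 -0.94 -0.000 0.073 0.000 0; -0.75 0.15 -0.99 -0.000 0.073 0.000 0; -0.67 0.15 -1.05 -0.000 0.073 0.000 0; -0.60 0.15 -1.09 -0.000 0.073 0.000 0; -0.51 0.15 -1.13 -0.000 0.073 0.000 0; -0.43 0.15 -1.17 -0.000 0.073 0.000 0; -0.35 0.15 -1.19 -0.000 0.073 0.000 0; -0.26 0.15 -1.22 -0.000 0.073 0.000 0
max [1.052 0.148 1.217 0.    0.073 0.   ]
```

>>> {"op": "jog_arm", "data": {
  "deltas": "-1 0.2 -0.7 0 0.073 0 0; -1 0.2 -0.8 0 0.073 0 0; -1 0.2 -0.9 0 0.073 0 0; -1 0.2 -1 0 0.073 0 0; -0.9 0 -1.1 0 0.073 0 0; -0.9 0 -1.2 0 0.073 0 0; -0.9 0 -1.2 0 0.073 0 0; -0.9 0 -1.3 0 0.073 0 0; -0.4 0 -1.3 0 0.073 0 0; -0.2 0 -1.3 0 0.073 0 0; 0 0 -1.3 0 0.073 0 0; 0 0 -1.3 0 0.073 0 0"
}}

```text
clock: 15.0
ee_pos: [544.4, 214.0, 246.8]
orientation: [-179.8, -0.5, 106.1]
wrist_force: [0.2, 0.2, -0.5]
gripper_width: 1.0
gripper_force: 0.0
```

```bash
python3 - <<'E'
from h import *
np.set_printoptions(precision=2,suppress=True)
R,p,s=pose(); print(p,s['orientation'],s['joint_pos'].round(1))
A=[]
for n,(u0,v0) in(("scene",(225,150)),("top",(130,70))):
    c=cam(n); np.save(f'{n}2.npy',c,allow_pickle=True); P=cloud(c)
    A.append(cv2.resize(c['color'][v0:v0+150,u0:u0+150,::-1],None,fx=2.6,fy=2.6,interpolation=cv2.INTER_CUBIC))
    m=(P[...,0]>450)&(P[...,0]<660)&(P[...,1]>30)&(P[...,1]<230)&(P[...,2]>36)&(P[...,2]<50)&(np.abs(c['color'].astype(int).max(-1)-c['color'].min(-1))<200)
    if m.sum()>30:
        q=P[m]; print(n,m.sum(),'lid',np.median(q[:,2]),cv2.minAreaRect(q[:,:2].astype(np.float32)))
    m=(P[...,0]>450)&(P[...,0]<660)&(P[...,1]>30)&(P[...,1]<200)&(P[...,2]>63)&(P[...,2]<78)
    if m.sum()>8: q=P[m]; print(n,m.sum(),'bar',np.median(q,axis=0),cv2.minAreaRect(q[:,:2].astype(np.float32)))
cv2.imwrite('pics/c6.png',np.hstack(A))
E
```

```text
[544.41 213.96 246.83] [-179.81   -0.46  106.06] [-41.6  14.3  17.1 101.8  -5.1  64.7  -6.7]
scene 448 lid 41.21009915103107 ((562.8977661132812, 130.95516967773438), (68.53498840332031, 150.03204345703125), 17.53563690185547)
scene 60 bar [562.13 130.95  68.66] ((562.3502807617188, 130.78810119628906), (17.478042602539062, 64.54735565185547), 15.526874542236328)
top 744 lid 44.57216160587639 ((559.482177734375, 123.26652526855469), (60.95816421508789, 141.8577423095703), 15.823202133178711)
top 87 bar [558.64 125.45  72.5 ] ((558.6183471679688, 126.87973022460938), (13.13347339630127, 63.343994140625), 15.433205604553223)
```

View pics/c6.png

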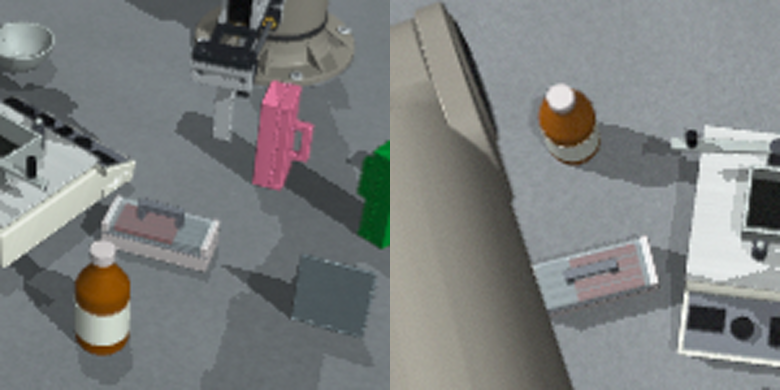

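The cassette lies flat and lid up at top-crop (598,277) and scene-crop (160,235), with its handle on top, and nothing else has moved.

```bash
python3 - <<'E'
from h import *
Rd=tool(15.6,0,0)
plan([(Rd,[560.2,128.3,130],6),(Rd,[560.2,128.3,48],6)],0)
E
```

```text
-1.41 -0.15 1.95 -0.000 -0.001 0.001 0; -1.41 -0.15 1.95 -0.000 -0.001 0.001 0; -1.41 -0.15 1.96 -0.000 -0.001 0.001 0; -1.41 -0.15 1.96 -0.000 -0.001 0.001 0; -1.40 -0.15 1.96 -0.000 -0.001 0.001 0; -1.40 -0.15 1.96 -0.000 -0.001 0.001 0; 0.00 0.00 1.37 0.000 0.000 0.000 0; 0.00 0.00 1.37 0.000 0.000 0.000 0; 0.00 0.00 1.37 0.000 0.000 0.000 0; 0.00 0.00 1.37 0.000 0.000 0.000 0; 0.00 0.00 1.37 0.000 0.000 0.000 0; 0.00 0.00 1.37 0.000 0.000 0.000 0
max [1.411e+00 1.480e-01 1.960e+00 0.000e+00 1.000e-03 1.000e-03]
```

>>> {"op": "jog_arm", "data": {
  "deltas": "-1.4 -0.15 1.95 0 -0.001 0.001 0.3; -1.4 -0.15 1.95 0 -0.001 0.001 0.5; -1.4 -0.15 1.95 0 -0.001 0.001 0.5; -1.4 -0.15 1.95 0 -0.001 0.001 0.5; -1.4 -0.15 1.95 0 -0.001 0.001 0.5; -1.4 -0.15 1.95 0 -0.001 0.001 0.5; 0 0 0 0 0 0 0.5"
}}

```text
clock: 15.8
ee_pos: [556.6, 128.5, 125.3]
orientation: [-179.4, 0.3, 105.6]
wrist_force: [0.4, -0.0, 0.2]
gripper_width: 0.501
gripper_force: 0.0
```

>>> {"op": "jog_arm", "data": {
  "deltas": "0 0 1.4 0 0 0 0.5; 0 0 1.4 0 0 0 0.5; 0 0 1.4 0 0 0 0.5; 0 0 1.4 0 0 0 0.5; 0 0 1.4 0 0 0 0.5; 0 0 1 0 0 0 0.5; 0 0 0 0 0 0 0.5"
}}

```text
clock: 16.5
ee_pos: [557.2, 128.9, 46.0]
orientation: [-179.6, 0.2, 105.6]
wrist_force: [-0.9, -0.8, 1.4]
gripper_width: 0.501
gripper_force: 0.0
```

>>> {"op": "jog_arm", "data": {
  "deltas": "0 0.3 -0.15 0 0 0 0.5; 0 0 0 0 0 0 0.7; 0 0 0 0 0 0 0.85; 0 0 0 0 0 0 0.95; 0 0 0 0 0 0 1; 0 0 0 0 0 0 1; 0 0 0 0 0 0 1",
  "newtons": 45
}}

```text
clock: 17.2
ee_pos: [560.6, 130.0, 49.0]
orientation: [-179.7, 0.1, 105.6]
wrist_force: [-2.3, -0.2, 0.9]
gripper_width: 0.123
gripper_force: 45.0
```

```bash
python3 - <<'E'
from h import *
R,p,s=pose(); print(p,s['orientation'],s['joint_pos'].round(1),s['wrist_force'],s['gripper_width'],s['gripper_force'])
# own x heading ~15.6 -> rocker x heading -5.6
Rf=tool(-5.6,0,0)
a=plan([(R,p+[0,0,150],8)],1); print()
plan([(Rf,[625,-135.4,p[2]+150],16),(Rf,[625,-135.4,p[2]+104],4)],1,*a)
E
```

```text
[560.55270581 129.98453845  49.00597294] [-1.79681624e+02  1.30613918e-01  1.05613169e+02] [-32.2  27.   16.1 112.8 -10.6  42.    5.8] [-2.27837789 -0.21057844  0.9214405 ] 0.12333393467431354 44.99997675418854
-0.00 -0.01 -1.87 0.000 0.000 0.000 1; -0.00 -0.01 -1.87 0.000 0.000 0.000 1; -0.00 -0.01 -1.87 0.000 0.000 0.000 1; -0.00 -0.01 -1.87 0.000 0.000 0.000 1; -0.00 -0.01 -1.87 0.000 0.000 0.000 1; -0.00 -0.01 -1.87 0.000 0.000 0.000 1; -0.00 -0.01 -1.87 0.000 0.000 0.000 1; -0.00 -0.01 -1.87 0.000 0.000 0.000 1
max [0.004 0.01  1.875 0.    0.    0.   ]

-1.71 -0.06 0.00 -0.000 0.000 0.023 1; -1.71 -0.02 0.00 -0.000 0.000 0.023 1; -1.71 0.02 0.00 -0.000 0.000 0.023 1; -1.71 0.06 0.00 -0.000 0.000 0.023 1; -1.70 0.10 0.00 -0.000 0.000 0.023 1; -1.70 0.14 0.00 -0.000 0.000 0.023 1; -1.70 0.18 0.00 -0.000 0.000 0.023 1; -1.69 0.22 0.00 -0.000 0.000 0.023 1; -1.69 0.26 0.00 -0.000 0.000 0.023 1; -1.68 0.30 0.00 -0.000 0.000 0.023 1; -1.67 0.33 0.00 -0.000 0.000 0.023 1; -1.67 0.37 0.00 -0.000 0.000 0.023 1; -1.66 0.41 0.00 -0.000 0.000 0.023 1; -1.65 0.45 0.00 -0.000 0.000 0.023 1; -1.64 0.49 0.00 -0.000 0.000 0.023 1; -1.62 0.53 0.00 -0.000 0.000 0.023 1; 0.00 0.00 1.15 0.000 0.000 0.000 1; 0.00 0.00 1.15 0.000 0.000 0.000 1; 0.00 0.00 1.15 0.000 0.000 0.000 1; 0.00 0.00 1.15 0.000 0.000 0.000 1
max [1.707 0.525 1.15  0.    0.    0.023]
```

>>> {"op": "jog_arm", "data": {
  "deltas": "0 0 -0.8 0 0 0 1; 0 0 -1.8 0 0 0 1; 0 0 -1.9 0 0 0 1; 0 0 -1.9 0 0 0 1; 0 0 -1.9 0 0 0 1; 0 0 -1.9 0 0 0 1; 0 0 -1.9 0 0 0 1; 0 0 -1.9 0 0 0 1; 0 0 -1 0 0 0 1; 0 0 0 0 0 0 1"
}}

```text
clock: 18.2
ee_pos: [562.1, 130.7, 200.4]
orientation: [-179.8, 0.1, 105.6]
wrist_force: [-0.6, -0.1, -4.7]
gripper_width: 0.122
gripper_force: 45.0
```

>>> {"op": "jog_arm", "data": {
  "deltas": "-0.8 0 0 0 0 0.01 1; -1.7 0 0 0 0 0.023 1; -1.7 0 0 0 0 0.023 1; -1.7 0 0 0 0 0.023 1; -1.7 0.1 0 0 0 0.023 1; -1.7 0.1 0 0 0 0.023 1; -1.7 0.2 0 0 0 0.023 1; -1.7 0.2 0 0 0 0.023 1; -1.7 0.3 0 0 0 0.023 1; -1.7 0.3 0 0 0 0.023 1; -1.7 0.3 0 0 0 0.023 1; -1.7 0.4 0 0 0 0.023 1"
}}

```text
clock: 19.4
ee_pos: [610.3, -61.2, 199.6]
orientation: [-179.8, 0.2, 90.4]
wrist_force: [0.9, -0.6, -4.4]
gripper_width: 0.124
gripper_force: 45.0
```

```bash
python3 - <<'E'
from h import *
R,p,s=pose(); print(p,s['orientation'],s['wrist_force'],s['gripper_width'],s['gripper_force'])
plan([(tool(-5.6,0,0),[625,-134,200],7)],1)
E
```

```text
[610.25534591 -61.240262   199.56264191] [-179.75910622    0.20008444   90.43596925] [ 0.94257823 -0.55561238 -4.39258682] 0.12438654719829999 44.99859631061554
-1.04 0.20 -0.00 -0.001 0.001 0.015 1; -1.04 0.22 -0.00 -0.001 0.001 0.015 1; -1.03 0.23 -0.00 -0.001 0.001 0.015 1; -1.03 0.25 -0.00 -0.001 0.001 0.015 1; -1.03 0.26 -0.01 -0.001 0.001 0.015 1; -1.02 0.28 -0.01 -0.001 0.001 0.015 1; -1.02 0.30 -0.01 -0.001 0.001 0.015 1
max [1.041e+00 2.960e-01 6.000e-03 1.000e-03 1.000e-03 1.500e-02]
```

>>> {"op": "jog_arm", "data": {
  "deltas": "-1 0.2 0 0 0 0.015 1; -1 0.2 0 0 0 0.015 1; -1 0.25 0 0 0 0.015 1; -1 0.25 0 0 0 0.015 1; -1 0.25 0 0 0 0.015 1; -1 0.3 0 0 0 0.015 1; -1 0.3 0 0 0 0.015 1; 0 0 0 0 0 0 1; 0 0 0 0 0 0 1"
}}

```text
clock: 20.3
ee_pos: [624.9, -130.5, 199.6]
orientation: [-179.8, 0.2, 84.5]
wrist_force: [-0.1, 0.4, -3.6]
gripper_width: 0.12
gripper_force: 45.0
```

```bash
python3 - <<'E'
from h import *
np.set_printoptions(precision=1,suppress=True)
R,p,s=pose(); print(p,s['orientation'],s['wrist_force'])
O=np.array([595.3,-113.8]);ex=U(-5.6)[:2];ey=U(84.4)[:2]
A=[]
for n in('scene','top'):
    c=cam(n);P=cloud(c); d=P[...,:2]-O; L=np.stack([d@ex,d@ey,P[...,2]],-1)
    m=(L[...,2]>185)&(L[...,2]<205)&(abs(L[...,0]-31)<60)&(abs(L[...,1]+18)<100)&(c['color'].min(-1)>60); q=L[m]
    print(n,m.sum(), np.median(q[:,2]) if len(q) else '', cv2.minAreaRect(q[:,:2].astype(np.float32)) if len(q)>5 else '')
    u0,v0=(150,100) if n=='scene' else (215,80)
    A.append(cv2.resize(c['color'][v0:v0+150,u0:u0+150,::-1],None,fx=2.6,fy=2.6,interpolation=cv2.INTER_CUBIC))
cv2.imwrite('pics/c7.png',np.hstack(A))
E
```

```text
[ 624.9 -130.5  199.6] [-179.8    0.2   84.5] [-0.1  0.4 -3.6]
scene 375 191.50743039398546 ((32.99528884887695, -13.4805908203125), (62.117244720458984, 153.60775756835938), 1.3381530046463013)
top 0
```

View pics/c7.png

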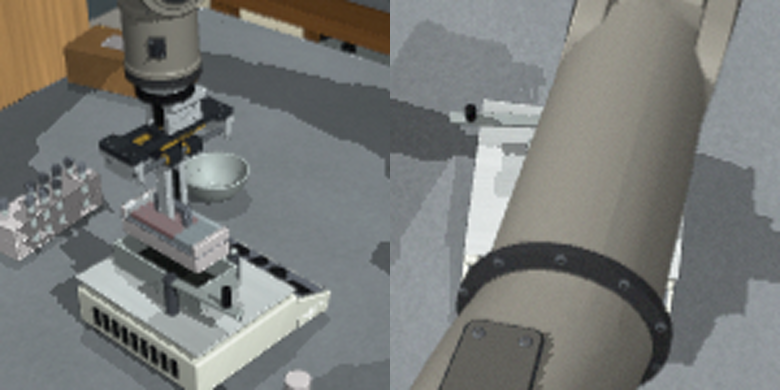

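The cassette hangs level over the cradle at left-crop (180,235). In the scene camera it is about 3 mm too far in +y, so I correct that and lower.

>>> {"op": "jog_arm", "data": {
  "deltas": "-0.35 0 0 0 0 0.01 1; 0 0 0.8 0 0 0 1; 0 0 0.8 0 0 0 1; 0 0 0 0 0 0 1; 0 0 0 0 0 0 1"
}}

```text
clock: 20.9
ee_pos: [624.4, -133.9, 183.3]
orientation: [-179.7, 0.2, 84.0]
wrist_force: [-0.3, -1.3, -3.4]
gripper_width: 0.123
gripper_force: 45.0
```

>>> {"op": "jog_arm", "data": {
  "deltas": "0 0 0.6 0 0 0 1; 0 0 0.6 0 0 0 1; 0 0 0.6 0 0 0 1; 0 0 0 0 0 0 1"
}}

```text
clock: 21.3
ee_pos: [623.9, -133.9, 164.6]
orientation: [-179.7, 0.2, 84.0]
wrist_force: [-0.2, 0.2, -4.5]
gripper_width: 0.117
gripper_force: 45.0
```

No contact, and it is 15 mm into the cradle.

>>> {"op": "jog_arm", "data": {
  "deltas": "0 0.05 0.5 0 0 0 1; 0 0 0.5 0 0 0 1; 0 0 0.5 0 0 0 1; 0 0 0.2 0 0 0 1; 0 0 0 0 0 0 1"
}}

```text
clock: 21.8
ee_pos: [624.7, -134.2, 148.4]
orientation: [-179.8, 0.2, 84.0]
wrist_force: [-0.1, 0.2, -4.2]
gripper_width: 0.125
gripper_force: 45.0
```

>>> {"op": "jog_arm", "data": {
  "deltas": "0 0 0.15 0 0 0 1; 0 0 0.15 0 0 0 1; 0 0 0 0 0 0 1"
}}

```text
clock: 22.1
ee_pos: [624.9, -134.2, 145.7]
orientation: [-179.8, 0.2, 84.0]
wrist_force: [-0.1, 0.3, -4.0]
gripper_width: 0.122
gripper_force: 45.0
```

>>> {"op": "jog_arm", "data": {
  "deltas": "0 0 0.1 0 0 0 1; 0 0 0.1 0 0 0 1; 0 0 0 0 0 0 1"
}}

```text
clock: 22.4
ee_pos: [624.8, -134.2, 143.6]
orientation: [-179.8, 0.2, 84.0]
wrist_force: [-0.2, -0.3, -4.3]
gripper_width: 0.123
gripper_force: 45.0
```

>>> {"op": "jog_arm", "data": {
  "deltas": "0 0 0.1 0 0 0 1; 0 0 0 0 0 0 1"
}}

```text
clock: 22.6
ee_pos: [625.0, -134.3, 143.0]
orientation: [-179.8, 0.2, 83.9]
wrist_force: [-1.7, 0.8, 0.0]
gripper_width: 0.122
gripper_force: 45.0
```

>>> {"op": "jog_arm", "data": {
  "deltas": "0 0 0.05 0 0 0 1; 0 0 0 0 0 0 0.9; 0 0 0 0 0 0 0.75; 0 0 0 0 0 0 0.6; 0 0 0 0 0 0 0.6; 0 0 -1 0 0 0 0.6; 0 0 -2 0 0 0 0.6; 0 0 -2 0 0 0 0.6; 0 0 -2 0 0 0 0.6; 0 0 -2 0 0 0 0.6; 0 0 0 0 0 0 0.6"
}}

```text
clock: 23.7
ee_pos: [626.6, -134.4, 235.6]
orientation: [180.0, 0.2, 83.9]
wrist_force: [-0.2, -0.0, 0.7]
gripper_width: 0.402
gripper_force: 0.0
```

```bash
python3 - <<'E'
from h import *
np.set_printoptions(precision=1,suppress=True)
R,p,s=pose(); print(p,s['orientation'],s['joint_pos'].round(1))
O=np.array([595.3,-113.8]);ex=U(-5.6)[:2];ey=U(84.4)[:2]
c=cam('scene');P=cloud(c); d=P[...,:2]-O; L=np.stack([d@ex,d@ey,P[...,2]],-1)
m=(abs(L[...,0]-33)<29)&(abs(L[...,1]+16)<74)&(L[...,2]>110)
print(np.histogram(L[m][:,2],bins=np.arange(110,180,4)))
q=L[m&(L[...,2]>130)&(L[...,2]<142)]; print('lid',np.median(q[:,2]),np.linalg.lstsq(np.c_[q[:,:2],np.ones(len(q))],q[:,2],rcond=None)[0][:2])
# post in scene
m=(np.linalg.norm(P[...,:2]-[690,12],axis=-1)<25)&(P[...,2]>150); q=P[m]; print('post',m.sum(),np.median(q,axis=0),q.max(0))
# waypoint near the post: cage, tool y tangential. bar heading 88.7 -> tangential 178.7 / -1.3
plan([(tool(-1.3,0,0),[690,12,240],10)],0.6)
E
```

```text
[ 626.6 -134.4  235.6] [180.    0.2  83.9] [-15.8  21.5  29.1  96.  -11.1  65.3  10.2]
(array([  0,   0,  10,  24,  27, 120, 180,  30,   8,   6,   8,  10,  18,
        25,   4,   0,   0]), array([110, 114, 118, 122, 126, 130, 134, 138, 142, 146, 150, 154, 158,
       162, 166, 170, 174, 178]))
lid 134.7511016255965 [-0. -0.]
post 39 [692.3  15.7 163.5] [697.4  34.9 178.4]
1.52 0.48 -0.07 -0.000 0.000 -0.008 0.6; 1.52 0.50 -0.07 -0.000 0.000 -0.008 0.6; 1.51 0.51 -0.07 -0.000 0.000 -0.008 0.6; 1.51 0.52 -0.07 -0.000 0.000 -0.008 0.6; 1.50 0.53 -0.06 -0.000 0.000 -0.008 0.6; 1.50 0.55 -0.06 -0.000 0.000 -0.008 0.6; 1.49 0.56 -0.06 -0.000 0.000 -0.008 0.6; 1.49 0.57 -0.06 -0.000 0.000 -0.008 0.6; 1.49 0.58 -0.06 -0.000 0.000 -0.008 0.6; 1.48 0.59 -0.06 -0.000 0.000 -0.008 0.6
max [1.5 0.6 0.1 0.  0.  0. ]
```

The cassette is seated: the lid is level and at the right height. Next is the keeper post.

>>> {"op": "jog_arm", "data": {
  "deltas": "1.5 0.5 0 0 0 -0.008 0.6; 1.5 0.5 0 0 0 -0.008 0.6; 1.5 0.5 0 0 0 -0.008 0.6; 1.5 0.5 0 0 0 -0.008 0.6; 1.5 0.5 0 0 0 -0.008 0.6; 1.5 0.55 0 0 0 -0.008 0.6; 1.5 0.55 0 0 0 -0.008 0.6; 1.5 0.55 0 0 0 -0.008 0.6; 1.5 0.6 0 0 0 -0.008 0.6; 1.5 0.6 0 0 0 -0.008 0.6; 0 0 0 0 0 0 0.6; 0 0 0 0 0 0 0.6"
}}

```text
clock: 24.95
ee_pos: [689.0, 11.9, 231.3]
orientation: [-179.8, 0.2, 88.5]
wrist_force: [-0.1, 0.4, 0.8]
gripper_width: 0.395
gripper_force: 0.0
```

```bash
python3 - <<'E'
from h import *
R,p,s=pose(); print(p,s['orientation'])
plan([(tool(-1.3,0,0),[690.5,12.5,158],6)],0.6)
E
```

```text
[689.01873238  11.94187957 231.33890942] [-179.75389355    0.23571097   88.54789015]
0.01 0.03 1.22 -0.001 0.001 -0.000 0.6; 0.01 0.03 1.22 -0.001 0.001 -0.000 0.6; 0.01 0.03 1.22 -0.001 0.001 -0.000 0.6; 0.01 0.03 1.22 -0.001 0.001 -0.000 0.6; 0.01 0.03 1.22 -0.001 0.001 -0.000 0.6; 0.01 0.03 1.22 -0.001 0.001 -0.000 0.6
max [1.500e-02 3.000e-02 1.222e+00 1.000e-03 1.000e-03 0.000e+00]
```

>>> {"op": "jog_arm", "data": {
  "deltas": "0 0.03 1.2 0 0 0 0.6; 0 0.03 1.2 0 0 0 0.6; 0 0.03 1.2 0 0 0 0.6; 0 0.03 1.2 0 0 0 0.6; 0 0 1.2 0 0 0 0.6; 0 0 1.2 0 0 0 0.6; 0 0 0 0 0 0 0.7; 0 0 0 0 0 0 0.8; 0 0 0 0 0 0 0.9; 0 0 0 0 0 0 0.9; 0 0 0 0 0 0 0.9",
  "newtons": 15
}}

```text
clock: 26.05
ee_pos: [690.3, 11.8, 160.1]
orientation: [-179.8, 0.2, 88.5]
wrist_force: [-0.2, 0.1, 1.8]
gripper_width: 0.13
gripper_force: 15.0
```

>>> {"op": "jog_arm", "data": {
  "deltas": "-0.02 -0.61 0 0 0 -0.0623 0.9; -0.02 -0.61 0 0 0 -0.0623 0.9; -0.02 -0.61 0 0 0 -0.0623 0.9; -0.02 -0.61 0 0 0 -0.0623 0.9; -0.02 -0.61 0 0 0 -0.0623 0.9; -0.02 -0.61 0 0 0 -0.0623 0.9; -0.02 -0.61 0 0 0 -0.0623 0.9; -0.02 -0.61 0 0 0 -0.0623 0.9; -0.02 -0.61 0 0 0 -0.0623 0.9; -0.02 -0.61 0 0 0 -0.0623 0.9; 0 0 0 0 0 0 0.9"
}}

```text
clock: 27.15
ee_pos: [631.9, -5.6, 160.1]
orientation: [-179.7, 0.0, 124.3]
wrist_force: [-0.9, 1.4, 0.5]
gripper_width: 0.134
gripper_force: 15.0
```

```bash
python3 - <<'E'
from h import *
R,p,s=pose(); d=p[:2]-[688,-86]; print(p,np.hypot(*d),np.degrees(np.arctan2(d[1],d[0])),s['orientation'],s['wrist_force'],s['joint_pos'].round(1))
E
```

```text
[631.92078954  -5.57800009 160.12650418] 98.04374491077084 124.8885192341522 [-1.79705513e+02  1.85777787e-02  1.24267341e+02] [-0.85817531  1.36185441  0.45979856] [-18.2  23.6  16.7 100.9  -7.7  56.9  35.7]
```

>>> {"op": "jog_arm", "data": {
  "deltas": "-0.02 -0.61 0 0 0 -0.0623 0.9; -0.02 -0.61 0 0 0 -0.0623 0.9; -0.02 -0.61 0 0 0 -0.0623 0.9; -0.02 -0.61 0 0 0 -0.0623 0.9; -0.02 -0.61 0 0 0 -0.0623 0.9; -0.02 -0.61 0 0 0 -0.0623 0.9; -0.02 -0.61 0 0 0 -0.0623 0.9; -0.02 -0.61 0 0 0 -0.0623 0.9; -0.02 -0.61 0 0 0 -0.0623 0.9; -0.02 -0.61 0 0 0 -0.0623 0.9; -0.02 -0.61 0 0 0 -0.0623 0.9; 0 0 0 0 0 0 0.9",
  "newtons": 25
}}

```text
clock: 28.35
ee_pos: [593.3, -59.1, 160.1]
orientation: [-179.7, -0.2, 163.4]
wrist_force: [-2.0, 0.9, -0.3]
gripper_width: 0.131
gripper_force: 25.0
```

>>> {"op": "jog_arm", "data": {
  "deltas": "0 -0.3 0 0 0 -0.031 0.9; 0 -0.3 0 0 0 -0.031 0.9; 0 -0.3 0 0 0 -0.031 0.9; 0 -0.3 0 0 0 -0.031 0.9; 0 0 0 0 0 0 0.9"
}}

```text
clock: 28.85
ee_pos: [590.8, -69.8, 160.2]
orientation: [-179.8, -0.2, 170.5]
wrist_force: [-1.8, 0.7, 0.2]
gripper_width: 0.133
gripper_force: 25.0
```

```bash
python3 - <<'E'
from h import *
R,p,s=pose(); d=p[:2]-[688,-86]; print(p,np.hypot(*d),np.degrees(np.arctan2(d[1],d[0])),s['orientation'],s['wrist_force'],s['joint_pos'].round(1))
E
```

```text
[590.83076869 -69.77058085 160.18036428] 98.51524531406272 170.5178587197485 [-179.77288431   -0.21418608  170.47418463] [-1.76284983  0.70037294  0.24035539] [ -6.3  19.7   8.4 105.4  -3.2  55.4  83.9]
```

>>> {"op": "jog_arm", "data": {
  "deltas": "0 -0.2 0 0 0 -0.02 0.9; 0 -0.2 0 0 0 -0.02 0.9; 0 0 0 0 0 0 0.9"
}}

```text
clock: 29.15
ee_pos: [590.1, -75.0, 160.2]
orientation: [-179.7, -0.2, 172.9]
wrist_force: [-2.5, -3.1, -0.3]
gripper_width: 0.133
gripper_force: 25.0
```

>>> {"op": "jog_arm", "data": {
  "deltas": "0 -0.15 0 0 0 -0.015 0.9; 0 -0.15 0 0 0 -0.015 0.9; 0 0 0 0 0 0 0.9"
}}

```text
clock: 29.45
ee_pos: [589.8, -76.7, 160.1]
orientation: [-179.8, -0.2, 174.7]
wrist_force: [0.3, 2.0, -1.9]
gripper_width: 0.13
gripper_force: 25.0
```

>>> {"op": "jog_arm", "data": {
  "deltas": "0 -0.1 0 0 0 0 0.9; 0 -0.1 0 0 0 0 0.9; 0 0 0 0 0 0 0.9"
}}

```text
clock: 29.75
ee_pos: [589.9, -76.9, 160.2]
orientation: [-179.9, -0.2, 174.7]
wrist_force: [-0.4, 9.9, -2.1]
gripper_width: 0.129
gripper_force: 25.0
```

The keeper has clicked home: there is 10 N against the stop and the post sits at heading 174.7°. I release and look.

>>> {"op": "jog_arm", "data": {
  "deltas": "0 0.1 0 0 0 0 0.9; 0 0 0 0 0 0 0.75; 0 0 0 0 0 0 0.65; 0 0 0 0 0 0 0.65; 0 0 -1 0 0 0 0.65; 0 0 -2 0 0 0 0.65; 0 0 -2.5 0 0 0 0.65; 0 0 -2.5 0 0 0 0.65; 0 0 -2 0 0 0 0.8; 0 0 0 0 0 0 1; 0 0 0 0 0 0 1"
}}

```text
clock: 30.85
ee_pos: [590.2, -77.9, 260.9]
orientation: [-179.8, -0.2, 174.6]
wrist_force: [0.4, -0.3, -0.3]
gripper_width: 0.132
gripper_force: 0.0
```

```bash
cat >> h.py <<'E'
O_=np.array([595.3,-113.8])
def key(x,y,z): return np.r_[O_+x*U(-5.6)[:2]+y*U(84.4)[:2],z]
Rp=tool(84.4,20,-5.6); n_=-Rp[:,2]
E
python3 - <<'E'
from h import *
R,p,s=pose(); print(p,s['orientation'],s['joint_pos'].round(1),s['gripper_width'])
c=cam('scene'); P=cloud(c)
m=(np.linalg.norm(P[...,:2]-[593,-74],axis=-1)<30)&(P[...,2]>155)&(c['color'].max(-1)<60); q=P[m]; print('post S',m.sum(),np.median(q,axis=0),q.max(0))
cv2.imwrite('pics/c8.png',cv2.resize(c['color'][150:270,160:300,::-1],None,fx=4,fy=4,interpolation=cv2.INTER_CUBIC))
k=key(-105,51.5,61.5); print(k)
plan([(Rp,k+60*n_,14)],1)
E
```

```text
[590.22374089 -77.86601897 260.87623733] [-1.79781956e+02 -1.52340482e-01  1.74598798e+02] [-5.7 14.5  8.4 99.1 -2.1 66.8 87.8] 0.13152664851844795
post S 238 [594.68229472 -67.10920685 391.14661369] [622.66943319 -44.65771221 684.94962886]
[495.82664234 -52.29958443  61.5       ]
0.83 0.12 1.02 -0.000 -0.025 0.000 1; 0.85 0.12 1.00 -0.000 -0.025 0.000 1; 0.88 0.12 0.98 -0.000 -0.025 0.000 1; 0.90 0.12 0.95 -0.000 -0.025 0.000 1; 0.93 0.12 0.93 -0.000 -0.025 0.000 1; 0.95 0.12 0.91 -0.000 -0.025 0.000 1; 0.97 0.12 0.88 -0.000 -0.025 0.000 1; 0.99 0.12 0.86 -0.000 -0.025 0.000 1; 1.02 0.12 0.83 -0.000 -0.025 0.000 1; 1.04 0.12 0.81 -0.000 -0.025 0.000 1; 1.06 0.12 0.78 -0.000 -0.025 0.000 1; 1.08 0.12 0.75 -0.000 -0.025 0.000 1; 1.09 0.12 0.73 -0.000 -0.025 0.000 1; 1.11 0.12 0.70 -0.000 -0.025 0.000 1
max [1.113 0.123 1.019 0.    0.025 0.   ]
```

View pics/c8.png

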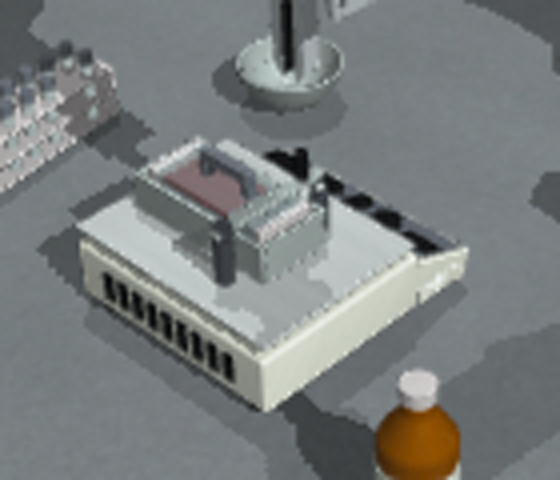

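The keeper bar lies across the lid from (225,225) to its post at (300,160), so it is shut. The cassette is down in the cradle. On to the power key.

>>> {"op": "jog_arm", "data": {
  "deltas": "0.8 0.1 1 0 -0.025 0 1; 0.85 0.1 1 0 -0.025 0 1; 0.9 0.1 1 0 -0.025 0 1; 0.9 0.1 0.95 0 -0.025 0 1; 0.95 0.1 0.95 0 -0.025 0 1; 0.95 0.1 0.9 0 -0.025 0 1; 0.95 0.15 0.9 0 -0.025 0 1; 1 0.15 0.85 0 -0.025 0 1; 1 0.15 0.85 0 -0.025 0 1; 1.05 0.15 0.8 0 -0.025 0 1; 1.05 0.15 0.8 0 -0.025 0 1; 1.1 0.15 0.75 0 -0.025 0 1"
}}

```text
clock: 32.1
ee_pos: [491.0, -53.9, 136.8]
orientation: [-179.8, 17.0, 174.7]
wrist_force: [-0.0, -0.4, 0.4]
gripper_width: 0.003
gripper_force: 0.0
```

```bash
python3 - <<'E'
from h import *
R,p,s=pose(); print(p,s['orientation'],s['joint_pos'].round(1),s['gripper_width'])
k=key(-105,51.5,61.5)
plan([(Rp,k+40*n_,6)],1)
E
```

```text
[490.95156588 -53.85352589 136.76394178] [-179.75878152   16.96388513  174.68268888] [ -9.1   3.4   6.1 132.    5.   27.9  77.5] 0.0028574838277389686
0.33 0.04 0.56 -0.000 -0.009 0.001 1; 0.33 0.04 0.55 -0.000 -0.009 0.001 1; 0.34 0.04 0.55 -0.000 -0.009 0.001 1; 0.34 0.04 0.55 -0.000 -0.009 0.001 1; 0.35 0.03 0.55 -0.000 -0.009 0.001 1; 0.35 0.03 0.54 -0.000 -0.009 0.001 1
max [0.351 0.037 0.557 0.    0.009 0.001]
```

```bash
python3 - <<'E'
from h import *
R,p,s=pose()
k=key(-105,51.5,61.5); Rq=tool(84.4,16,-5.6)
plan([(Rq,k+20*n_,7)],1)
E
```

```text
0.26 0.03 0.76 -0.000 0.002 0.001 1; 0.26 0.03 0.76 -0.000 0.002 0.001 1; 0.26 0.03 0.76 -0.000 0.002 0.001 1; 0.26 0.03 0.76 -0.000 0.002 0.001 1; 0.26 0.03 0.77 -0.000 0.002 0.001 1; 0.26 0.03 0.77 -0.000 0.002 0.001 1; 0.25 0.03 0.77 -0.000 0.002 0.001 1
max [0.264 0.032 0.766 0.    0.002 0.001]
```

>>> {"op": "jog_arm", "data": {
  "deltas": "0.26 0.03 0.76 0 0.002 0 1; 0.26 0.03 0.76 0 0.002 0 1; 0.26 0.03 0.76 0 0.002 0 1; 0.26 0.03 0.76 0 0.002 0 1; 0.26 0.03 0.76 0 0.002 0 1; 0.26 0.03 0.76 0 0.002 0 1; 0.26 0.03 0.76 0 0.002 0 1; 0 0 0 0 0 0 1"
}}

```text
clock: 32.9
ee_pos: [489.3, -51.8, 80.4]
orientation: [-179.7, 16.1, 174.7]
wrist_force: [1.1, 0.4, 0.2]
gripper_width: 0.003
gripper_force: 0.0
```

```bash
python3 - <<'E'
from h import *
R,p,s=pose(); print(p,s['orientation'],s['joint_pos'].round(1),s['gripper_width'],s['wrist_force'])
k=key(-105,51.5,61.5); Rq=tool(84.4,16,-5.6); print('height over key',(p-k)@n_)
plan([(Rq,k+8*n_,3)],1)
print('n in tool',R.T@n_)
E
```

```text
[489.31927439 -51.80388394  80.41435448] [-179.74452616   16.0680286   174.68650893] [ -8.9   9.8   6.  134.4   4.6  20.1  77.3] 0.0028210360209300674 [1.14958036 0.36609093 0.2491656 ]
height over key 20.005252273623064
-0.02 0.01 0.40 -0.001 0.000 0.002 1; -0.02 0.01 0.40 -0.001 0.000 0.002 1; -0.02 0.01 0.40 -0.001 0.000 0.002 1
max [0.017 0.006 0.4   0.001 0.    0.002]
n in tool [ 0.06856789 -0.00273809 -0.9976427 ]
```

>>> {"op": "jog_arm", "data": {
  "deltas": "-0.04 0 0.6 0 0 0 1; -0.04 0 0.6 0 0 0 1; -0.02 0 0.3 0 0 0 1; 0 0 0 0 0 0 1"
}}

```text
clock: 33.3
ee_pos: [495.0, -52.4, 67.0]
orientation: [-179.8, 16.1, 174.7]
wrist_force: [0.3, 0.6, 0.5]
gripper_width: 0.009
gripper_force: 0.0
```

>>> {"op": "jog_arm", "data": {
  "deltas": "-0.02 0 0.25 0 0 0 1; -0.02 0 0.25 0 0 0 1; 0 0 0 0 0 0 1; 0 0 0 0 0 0 1"
}}

```text
clock: 33.7
ee_pos: [496.9, -52.5, 62.9]
orientation: [-179.8, 16.2, 174.7]
wrist_force: [-0.5, 0.7, 1.6]
gripper_width: 0.004
gripper_force: 0.8
```

>>> {"op": "jog_arm", "data": {
  "deltas": "-0.01 0 0.2 0 0 0 1; -0.01 0 0.2 0 0 0 1; 0 0 0 0 0 0 1; 0 0 0 0 0 0 1"
}}

```text
clock: 34.1
ee_pos: [498.3, -52.6, 59.1]
orientation: [-179.8, 16.2, 174.7]
wrist_force: [-0.7, -0.2, 5.0]
gripper_width: 0.004
gripper_force: 2.2
```

>>> {"op": "jog_arm", "data": {
  "deltas": "-0.01 0 0.15 0 0 0 1; 0 0 0 0 0 0 1; 0 0 0 0 0 0 1"
}}

```text
clock: 34.4
ee_pos: [498.7, -52.7, 58.0]
orientation: [-179.8, 16.2, 174.7]
wrist_force: [-6.8, 1.1, 17.7]
gripper_width: 0.004
gripper_force: 9.7
```

>>> {"op": "jog_arm", "data": {
  "deltas": "0.02 0 -0.3 0 0 0 1; 0.05 0 -0.7 0 0 0 1; 0.05 0 -0.8 0 0 0 1; 0.05 0 -0.7 0 0 0 1; 0 0 0 0 0 0 1; 0 -1.1 0 0 0 0 1; 0 -2 0 0 0 0 1; 0 -2 0 0 0 0 1; 0 -2 0 0 0 0 1; 0 -1 0 0 0 0 1; 0 0 0 0 0 0 1; 0 0 0 0 0 0 1"
}}

```text
clock: 35.6
ee_pos: [482.3, -132.3, 81.3]
orientation: [-179.8, 16.2, 174.6]
wrist_force: [-0.2, 0.1, 0.2]
gripper_width: 0.001
gripper_force: 0.0
```

```bash
python3 - <<'E'
from h import *
R,p,s=pose(); print(p,s['orientation'],s['joint_pos'].round(1),s['wrist_force'])
k0=np.array([498.7,-52.7,58.0]); k=k0+U(84.4)*(-81)-2*Rp[:,0]*0
print('to bottom, tool cm',(R.T@(k-p))/10)
for n in('top','scene'):
    c=cam(n);P=cloud(c);d=P[...,:2]-O_;L=np.stack([d@U(-5.6)[:2],d@U(84.4)[:2],P[...,2]],-1)
    kk=(L[...,0]<-70)&(L[...,0]>-140)&(abs(L[...,1])<125)&(L[...,2]<75)&(L[...,2]>40)&(c['color'].max(-1)<45)
    nl,lab,st,_=cv2.connectedComponentsWithStats(kk.astype(np.uint8))
    for i in range(1,nl):
        if st[i,4]>12:
            q=L[lab==i]; lo,hi=np.percentile(q,[3,97],axis=0); print(n,' key',st[i],'mid',(lo+hi)/2,'ext',hi-lo)
E
```

```text
[ 482.32349536 -132.28356171   81.31595125] [-179.77181359   16.15704801  174.64755927] [  4.8  10.5   3.9 133.2  -4.   20.3  96.8] [-0.22849273  0.09825427  0.20177068]
to bottom, tool cm [-0.170629   -0.01364089  2.47698173]
top  key [245 188  14  10 110] mid [-99.27419251  93.49376528  56.05391638] ext [22.34329282 38.44716167 14.02459481]
top  key [261 193   3   6  13] mid [-106.43437108   59.57923756   62.31714144] ext [13.1167148   6.51828374 10.74746373]
top  key [276 198   5   5  18] mid [-115.81739407   10.70656289   59.88947132] ext [10.53482089 11.29365889  9.06213977]
scene  key [227 188   7   5  21] mid [-103.60533259  -85.60414918   57.64515682] ext [18.10538197 34.65101825  7.01464552]
scene  key [241 194   5   4  14] mid [-109.11536007  -25.47065561   54.53078881] ext [16.04471412 18.45067028 12.01332262]
scene  key [247 199   6   3  16] mid [-105.39788024   15.24458088   55.52812355] ext [22.36772535 12.74377927 13.9979567 ]
scene  key [253 203   7   4  20] mid [-102.91962438   51.95654463   56.40834434] ext [17.76103569 30.63555232 13.79882445]
scene  key [261 208   8   5  20] mid [-101.75252264   96.347158     50.63615487] ext [20.13187622 35.34549076  7.42692472]
```

>>> {"op": "jog_arm", "data": {
  "deltas": "-0.06 0 0.6 0 0 0 1; -0.06 0 0.7 0 0 0 1; -0.03 0 0.5 0 0 0 1; 0 0 0 0 0 0 1; 0 0 0.2 0 0 0 1; -0.01 0 0.2 0 0 0 1; 0 0 0 0 0 0 1; 0 0 0 0 0 0 1"
}}

```text
clock: 36.5
ee_pos: [489.9, -133.2, 60.8]
orientation: [-179.8, 16.2, 174.7]
wrist_force: [-2.8, 2.3, 3.2]
gripper_width: 0.002
gripper_force: 1.6
```

>>> {"op": "jog_arm", "data": {
  "deltas": "-0.01 0 0.2 0 0 0 1; 0 0 0.05 0 0 0 1; 0 0 0 0 0 0 1; 0 0 0 0 0 0 1"
}}

```text
clock: 36.9
ee_pos: [490.8, -133.3, 58.4]
orientation: [-179.8, 16.2, 174.7]
wrist_force: [-4.2, 2.6, 7.0]
gripper_width: 0.008
gripper_force: 4.1
```

>>> {"op": "jog_arm", "data": {
  "deltas": "-0.01 0 0.12 0 0 0 1; 0 0 0 0 0 0 1; 0 0 0 0 0 0 1"
}}

```text
clock: 37.2
ee_pos: [491.1, -133.3, 57.8]
orientation: [-179.8, 16.2, 174.7]
wrist_force: [-14.0, 4.2, 27.9]
gripper_width: 0.005
gripper_force: 15.5
```

>>> {"op": "jog_arm", "data": {
  "deltas": "0.02 0 -0.4 0 0 0 1; 0.05 0 -0.7 0 0 0 1; 0.05 0 -0.8 0 0 0 1; 0.05 0 -0.7 0 0 0 1; 0 0 0 0 0 0 1; 0 -1.2 0 0 0 0 1; 0 -1.5 0 0 0 0 1; 0 -1.5 0 0 0 0 1; 0 -1 0 0 0 0 1; 0 0 0 0 0 0 1; 0 0 0 0 0 0 1"
}}

```text
clock: 38.3
ee_pos: [477.5, -184.1, 81.8]
orientation: [-179.8, 16.2, 174.6]
wrist_force: [0.7, 0.6, 0.1]
gripper_width: 0.005
gripper_force: 0.0
```

```bash
python3 - <<'E'
from h import *
R,p,s=pose(); print(p,s['orientation'],s['joint_pos'].round(1),s['wrist_force'])
k=np.array([498.7,-52.7,58.0])+U(84.4)*(-133)
print('to bottom, tool cm',(R.T@(k-p))/10)
E
```

```text
[ 477.46193121 -184.0625305    81.81357266] [-179.77282303   16.15758717  174.64900455] [ 13.4  11.7   2.6 131.4  -8.9  21.2 108.4] [0.65422549 0.58869435 0.12543658]
to bottom, tool cm [-0.13616891 -0.01282163  2.51881141]
```

>>> {"op": "jog_arm", "data": {
  "deltas": "-0.05 0 0.6 0 0 0 1; -0.05 0 0.7 0 0 0 1; -0.02 0 0.5 0 0 0 1; 0 0 0 0 0 0 1; 0 0 0.2 0 0 0 1; -0.01 0 0.2 0 0 0 1; -0.01 0 0.2 0 0 0 1; 0 0 0.1 0 0 0 1; 0 0 0 0 0 0 1; 0 0 0 0 0 0 1"
}}

```text
clock: 39.3
ee_pos: [485.8, -185.0, 58.4]
orientation: [-179.8, 16.2, 174.7]
wrist_force: [-3.4, 2.1, 6.1]
gripper_width: 0.007
gripper_force: 3.7
```

>>> {"op": "jog_arm", "data": {
  "deltas": "0 0 0.1 0 0 0 1; 0 0 0 0 0 0 1; 0 0 0 0 0 0 1"
}}

```text
clock: 39.6
ee_pos: [486.0, -185.0, 57.9]
orientation: [-179.8, 16.2, 174.7]
wrist_force: [-11.6, 5.4, 21.8]
gripper_width: 0.004
gripper_force: 12.4
```

Bottomed at 22 N. I retreat well clear, then check.

>>> {"op": "jog_arm", "data": {
  "deltas": "0.02 0 -0.4 0 0 0 1; 0.05 0 -0.7 0 0 0 1; 0.05 0 -1 0 0 0 1; 0.1 0 -2 0 0 0 1; 0 0 -2.5 0 0 0 1; 0 0 -2.5 0 0 0 1; 0 0 -2.5 0 0 0 1; 0 0 -2 0 0 0 1; 0 0 0 0 0 0 1; 0 0 0 0 0 0 1"
}}

```text
clock: 40.6
ee_pos: [446.4, -180.9, 187.8]
orientation: [-179.8, 16.2, 174.7]
wrist_force: [-0.5, -0.1, -0.3]
gripper_width: 0.003
gripper_force: 0.0
```

```bash
python3 - <<'E'
from h import *
A=[]
for n,(u0,v0) in(('scene',(150,140)),('top',(215,80))):
    c=cam(n); A.append(cv2.resize(c['color'][v0:v0+150,u0:u0+150,::-1],None,fx=2.6,fy=2.6,interpolation=cv2.INTER_CUBIC))
cv2.imwrite('pics/c9.png',np.hstack(A)); s=bot.sense(); print(s['clock'],s['wrist_force'],s['ee_pos'])
E
```

```text
40.7 [ 0.26711087  0.12137154 -0.24471581] [ 446.04102259 -180.76770957  186.73518156]
```

View pics/c9.png

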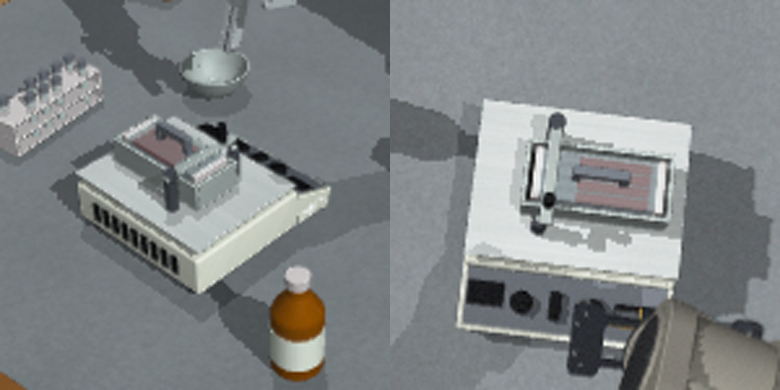

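The cassette is seated at top-crop (600,185). The keeper is shut across it from (557,120) to (540,225), and the arm touches nothing. I hand the job in.

```bash
python3 -c "
from plant import bot
print(bot.finish_job())"
```

```text
the job is handed in; nothing more can be done
None
```

I laid the cassette flat and seated it lid up in the cradle, shut the keeper until it clicked, pressed power, timer and start fully down in that order, and handed the job in at about 41 s; the judge's result was not shown.

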